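# Complete a row of hex adapters on the kit tray, turning over the inverted one

### The job

Two hex adapters stand loose on the table, one of them upside down (threaded end up). Complete the row on the tray: stand both upright, threaded end down and smooth end up, centred in the two free yellow rings, one in each, without shifting the one already in the middle. The upside-down one must not be pushed over or dropped: lift it, lay it gently on its side on the bare table, let go, then take it again to stand it up; leave the other things where they are.

Things in the scene. Friction and masses are not known exactly. Their poses are not given: they have to be found in the camera images.
- tray: Shallow grey kit tray with a blue rim, fixed to the table for the job: 150 mm (its x) by 340 mm (its y), floor 4 mm thick, rim 11 mm high, black corner posts 12 mm. Origin: centre of its underside, on the table. Three printed rings in a row along its y, 110 mm apart. Apart from the two loose adapters, the table left of it is bare for 80 mm round x = 0.48, y = 0.17.
- left_place (a point): Centre of the free left-hand (+y) place on the tray floor: a flat yellow ring 70 mm across with a black middle, only printed. Axes as the tray's.
- middle_place (a point): Centre of the middle, already occupied, place on the tray floor: a flat yellow ring 70 mm across with a black middle, only printed. Axes as the tray's.
- right_place (a point): Centre of the free right-hand (-y) place on the tray floor: a flat yellow ring 70 mm across with a black middle, only printed. Axes as the tray's.
- adapter_up: Loose plated hex adapter, 94 mm long, standing the right way up. Along its z from the origin: dull grey threaded end, dia. 38 mm, 0 to 35 mm; hexagon 35 to 57 mm, 51 mm across corners (along its x), 44 across flats (its y); smooth shiny barrel, dia. 40, 57 to 94 mm, with an open bore. Origin: centre of the threaded end's flat face; z points to the smooth end. 0.25 to 0.43 kg, centre of mass near z = 47 mm.
- adapter_inv: Like adapter_up (same shape, axes, mass), loose, but standing upside down at the start: threaded end up, its origin at the top, 94 mm above the table, z axis down. Laid on its side it settles on a flat of the hexagon and does not roll away; its axis is then about 22 mm above the table.
- adapter_ref: Like adapter_up, already standing upright, loose, in the tray's middle ring. Leave it there.
- valve: Bystander: brass relief valve lying on the table, 44 x 118 x 46 mm, long along its y. Origin: centre of its underside.
- cassette: Bystander: flat black and white cassette lying on the table, 68 x 128 x 24 mm, long along its y. Origin: centre of its underside.
- jar: Bystander: white jar with a red lid, 54 mm in diameter, 69 mm high. Origin: centre of its underside.
There are look-alikes about, which are no part of the job. What is shaped like the adapter_up but blue is not meant.

How it is judged:
By the outcome, as a careful person would: the job done as asked, in the order asked, and still so for the second after the job is handed in, with the robot touching nothing.
It also fails if it takes over 72 s, if anything falls off the work surface, if the arm or the gripper's body presses on something with over 40 N, if the wrist force passes 120 N, or if a joint passes its speed limit or range.

### The arm

A 6-joint arm with a two-finger parallel gripper is mounted at the origin on a cart in front of the work surface, level with it; the furniture and walls round the work are solid. World frame = base frame: x ahead of the robot, y to its left, z up, the work surface at z = 0. Lengths are in m, angles in rad, forces in N, time in s.
With the tool pointing down it reaches from about 0.25 to 0.775 m from the base axis. Payload 8.9 kg.
Tool frame: the origin (TCP) lies midway between the tips of the shut fingers; the grasp point (between the pads) lies 19 mm behind it (r.hold_point_z is the distance from the TCP to the grasp point, in m); x points along the fingers, z is the direction in which the jaws open and shut, and the axes are right-handed (so a half turn about x gives the same grasp; the last joint's range is limited). The gripper opens to 85 mm and grips with 20 to 120 N. Pads are 22 mm wide; open, the fingers measure 114 mm over their backs; the gripper's body (76 mm by 85 mm) begins 54 mm behind the grasp point. The pads swing forward as they close: fully open they stand 13 mm farther back than shut.
Start: joints at [1.126, 0.291, -0.153, 1.127, 0, 1.431], TCP at [0.158, 0.501, 0.231] pointing down, gripper open.
Joint ranges: [-2.52, 2.52], [-0.91, 1.74], [-1.3, 1.37], [-1.96, 2.02], [-1.52, 1.47], [-3.14, 3.14]. Speed limits (rad/s): [2.22, 2.22, 2.79, 3.14, 3.14, 3.14].

### API

Orientations are given as a unit quaternion [w, x, y, z].
In Python, from station import r, viewer gives the robot as it stands.
- The arm moves only by the tool step_arm, never from a script. Its argument "motion" is a list of rows, each a list of 7 numbers: the turn, a rotation vector about the tool's x, y, z in rad, then the shift along the tool's x, y, z in mm, then the opening in per cent of the stroke, from 0 (shut) to 100 (fully open). A call has 1 to 20 rows; each row shifts and turns the commanded pose from where the row before left it, along the tool's axes as they then stand; what a row does not reach is not made up. A row lasts 1/12 s, in which the tool goes at most 41.7 mm and 7.16 degrees, less where a joint would pass 70% of its speed; a pose out of reach is approached as far as the arm can. A call is refused whole if a number of a shift passes 41.7 or a number of a turn 0.125, either way. A call with a gripper value outside its range is refused whole. The fingers move at their own pace and stop on an object; "newtons" is the grip in N (left out, the last holds). Time passes only in rows, so rows that do not move let the fingers close. It gives the time, the measured TCP pose, the force and the opening at its end, in the units of the state.
- r.sense(): the state, without advancing time (a new reading comes with each control period).
- viewer.get_image(name): name is "scene" or "top"; returns a dict with "frame" (420x560x3 uint8, red, green, blue), "fov_y" (degrees; the focal length in pixels is half the picture's height over the tangent of half this angle, whatever the lens; pixels are square), "cx", "cy" (the principal point, pixels), "k1" (the pictures are not rectified: a ray, as slopes to the right and down, at radius r is drawn at 1 + k1 r^2 times it, then the intrinsics apply), "eye" and "rotation" of the camera in the world. Camera axes: x right, y down, z forward; pixel columns grow to the right and rows downward; lengths in m; the calibration is good to about 2 mm. A picture is of the moment at which its call begins. There is no depth.
- r.hand_in(): hands the job in, once; it reports no verdict.
The state is a dict: "time_s": time; "qpos": joint angles; "qvel": joint speeds; "joint_efforts": joint torques, N m; "tool_pos": TCP position; "tcp_rot": TCP orientation; "wrist_force": force on the tool from outside, world axes, zero at the start; "torque": the same for the moment, N m; "opening": finger opening in m.
Only numpy, scipy, OpenCV 4.12 (cv2) and the standard library are available. Lean on these libraries where they do the work, as an engineer would, in place of code of your own. Each camera call takes 0.05 s, during which the arm holds its last target.

## Working session

There is one attempt and no reset: what is moved stays moved. The work goes in short steps, Python scripts to look and compute and a tool call to move; the robot and the scene stay as the last step left them, time stands still between calls to the robot, and variables do not carry over. Pictures are saved under pics/ and viewed, and the job is handed in when it is done.

Besides the shell and the picture viewer there is one more tool, called after ">>>" by a JSON object that holds its "name" and its "arguments", one argument or row to a line. step_arm: Moves the arm, as the interface text tells. Its arguments: {"type":"object","properties":{"motion":{"type":"array","items":{"type":"array","items":{"type":"number"}}},"newtons":{"type":"number"}},"required":["motion"]}

```bash
ls; mkdir -p pics; cat > h.py <<'E'
import sys; sys.path.insert(0,'.')
import numpy as np, cv2, json
from station import r, viewer
def grab(name,tag):
    d=viewer.get_image(name); f=np.asarray(d['frame']); cv2.imwrite(f'pics/{tag}.png',cv2.cvtColor(f,cv2.COLOR_RGB2BGR))
    np.savez(f'pics/{tag}.npz',**{k:np.asarray(v) for k,v in d.items()}); return d
def load(tag): 
    z=np.load(f'pics/{tag}.npz'); return {k:z[k] for k in z.files}
def cam(d):
    f=d['frame'].shape[0]/2/np.tan(np.radians(float(d['fov_y']))/2)
    R=np.asarray(d['rotation']); 
    if R.shape==(4,):
        from scipy.spatial.transform import Rotation as Ro
        R=Ro.from_quat(R[[1,2,3,0]]).as_matrix()
    return f,R,np.asarray(d['eye'])
def ray(d,u,v):
    f,R,e=cam(d); x=(u-float(d['cx']))/f; y=(v-float(d['cy']))/f
    a,b=x,y
    for _ in range(30):
        s=1+float(d['k1'])*(a*a+b*b); a,b=x/s,y/s
    w=R@np.array([a,b,1.]); return e,w/np.linalg.norm(w)
def onz(d,u,v,z):
    e,w=ray(d,u,v); return e+w*(z-e[2])/w[2]
def proj(d,p):
    f,R,e=cam(d); c=R.T@(np.asarray(p)-e); a,b=c[0]/c[2],c[1]/c[2]; s=1+float(d['k1'])*(a*a+b*b)
    return np.array([float(d['cx'])+f*a*s, float(d['cy'])+f*b*s])
def tri(d1,p1,d2,p2):
    e1,w1=ray(d1,*p1); e2,w2=ray(d2,*p2)
    A=np.stack([w1,-w2],1); t=np.linalg.lstsq(A,e2-e1,rcond=None)[0]
    a=e1+t[0]*w1; b=e2+t[1]*w2; return (a+b)/2, np.linalg.norm(a-b)
def crop(tag,u0,v0,u1,v1,s,out):
    im=cv2.imread(f'pics/{tag}.png')[v0:v1,u0:u1]; cv2.imwrite(f'pics/{out}.png',cv2.resize(im,None,fx=s,fy=s,interpolation=cv2.INTER_CUBIC))
E
python3 - <<'E'
from h import *
for n in ('scene','top'):
    d=grab(n,n+'0'); print({k:v for k,v in d.items() if k!='frame'})
print(r.sense(), r.hold_point_z)
E
```

```text
pics
{'fov_y': 42.64261925587188, 'cx': 283.23185299127164, 'cy': 214.34975620719553, 'k1': 0.005260281935856639, 'eye': array([-0.0826651 , -0.5271471 ,  1.09323362]), 'rotation': array([-0.31796895,  0.85068629, -0.39364936,  0.14236842])}
{'fov_y': 56.86054035994207, 'cx': 276.98098733769325, 'cy': 207.05050665172527, 'k1': -0.0862360961031081, 'eye': array([0.38365503, 0.01942727, 1.00215117]), 'rotation': array([ 0.05707044, -0.69953062,  0.70931738, -0.06533543])}
{'time_s': 0.1, 'qpos': array([ 1.12570627e+00,  2.91195951e-01, -1.54047144e-01,  1.12669820e+00,
       -7.49321754e-06,  1.43151090e+00]), 'qvel': array([-5.33258345e-04, -3.17844299e-03,  1.09638228e-03, -1.70944191e-05,
        4.46961990e-04,  5.37866386e-04]), 'joint_efforts': array([ 1.54703717e-03, -5.37975812e+01,  3.31918681e+01,  9.31647490e-03,
       -1.38969281e-04,  1.08999512e-05]), 'tool_pos': array([0.15787889, 0.50029042, 0.23080566]), 'tcp_rot': array([ 0.56996481, -0.41820691,  0.57067542,  0.41781893]), 'wrist_force': array([-0.53437515,  0.06546465,  0.39059041]), 'torque': array([ 0.01538342, -0.00403006,  0.07193439]), 'opening': 0.08534887438591388} 0.0187
```

View pics/scene0.png

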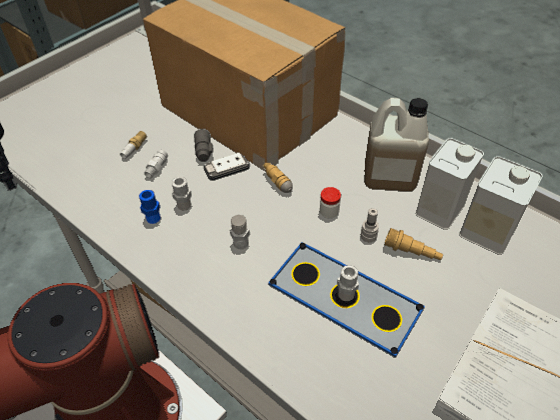

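View pics/top0.png

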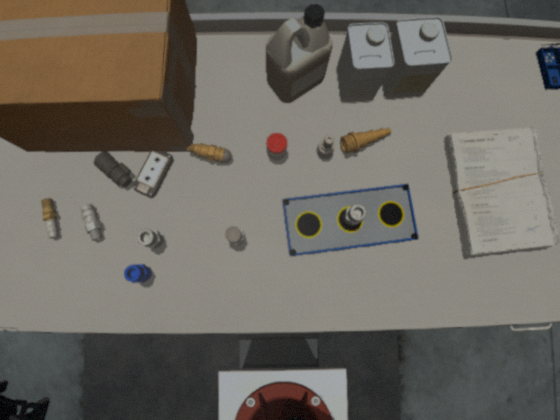

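```bash
python3 - <<'E'
from h import *
crop('scene0',120,130,260,260,5,'c_s'); crop('top0',60,180,260,290,4,'c_t')
crop('scene0',260,235,430,360,4.5,'c_s2'); crop('top0',275,175,425,265,5,'c_t2')
E
```

```text
(no output)
```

View pics/c_s.png

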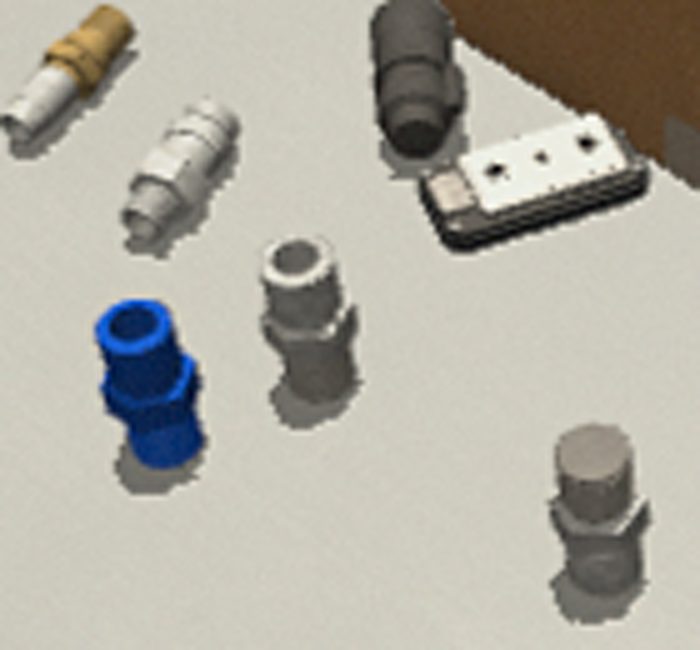

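View pics/c_t.png

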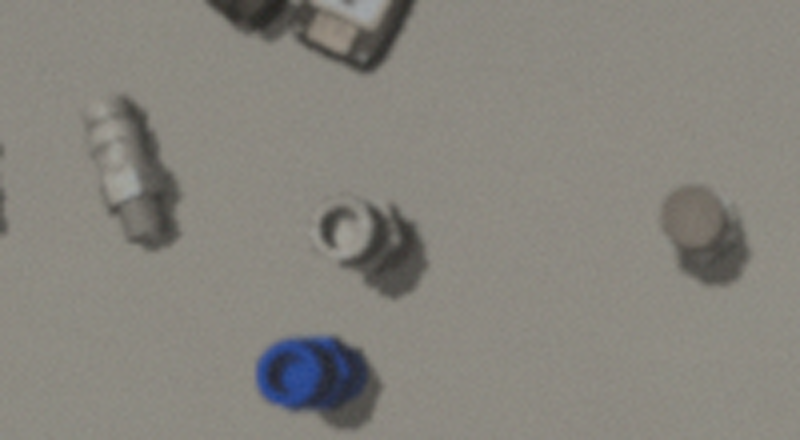

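View pics/c_t2.png

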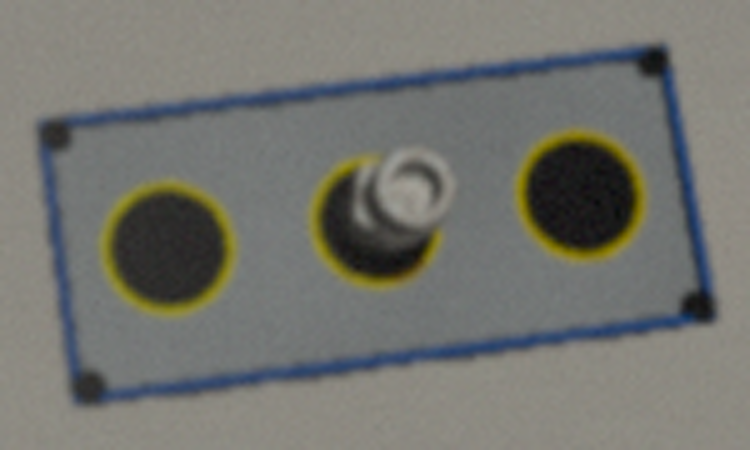

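View pics/c_s2.png

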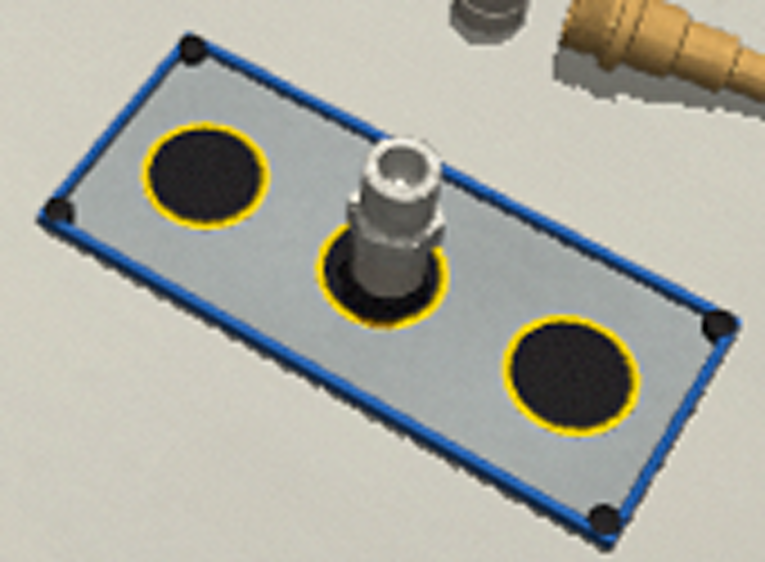

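Seen in scene/top pixels: the shiny piece with an open bore up, (180,194)/(148,237), is adapter_up. The one with a dull, closed top, (239,232)/(234,236), is adapter_inv. Look-alikes rejected: blue (150,207)/(137,273), the plated piece lying down (155,163)/(91,222), the small dark fitting (370,225)/(326,146), and adapter_ref in the middle ring (346,283)/(354,214). Now I'll measure.

```bash
python3 - <<'E'
from h import *
S,T=load('scene0'),load('top0')
def yel(d,box):
    u0,v0,u1,v1=box; im=d['frame'][v0:v1,u0:u1]; hsv=cv2.cvtColor(im,cv2.COLOR_RGB2HSV)
    m=cv2.inRange(hsv,(20,120,60),(35,255,255)); 
    ys,xs=np.nonzero(m); h=cv2.convexHull(np.stack([xs,ys],1).astype(np.int32)); e=cv2.fitEllipse(h); return (e[0][0]+u0,e[0][1]+v0),e[1]
L=[yel(S,(285,255,330,292)),yel(T,(290,205,328,245))]
Rr=[yel(S,(365,300,412,336)),yel(T,(375,195,410,232))]
M=[yel(S,(325,280,362,312)),yel(T,(332,200,370,236))]
for n,q in (('L',L),('R',Rr),('M',M)):
    p,e=tri(S,q[0][0],T,q[1][0]); print(n,q,p.round(4),round(e,4), onz(S,*q[0][0],.004).round(4),onz(T,*q[1][0],.004).round(4))
for n,a,b in (('up',(179.6,182.4),(146.5,237.2)),('inv',(238.8,220.6),(233.3,234.3)),('ref',(260+402/4.5,235+165/4.5),(275+413/5,175+188/5))):
    p,e=tri(S,a,T,b); print(n,p.round(4),round(e,4),onz(S,*a,.094 if n!='ref' else .098).round(4),onz(T,*b,.094 if n!='ref' else .098).round(4))
# segment tops
for n,d,box in (('upS',S,(165,170,200,220)),('invS',S,(220,205,258,255)),('upT',T,(130,222,172,258)),('invT',T,(220,222,252,255))):
    u0,v0,u1,v1=box; g=cv2.cvtColor(d['frame'],cv2.COLOR_RGB2GRAY)[v0:v1,u0:u1]
    cv2.imwrite(f'pics/seg_{n}.png',cv2.resize(cv2.cvtColor(d['frame'][v0:v1,u0:u1],cv2.COLOR_RGB2BGR),None,fx=12,fy=12,interpolation=cv2.INTER_NEAREST))
E
```

```text
L [((305.10854148864746, 273.66311836242676), (23.632959365844727, 28.520709991455078)), ((308.1604175567627, 224.2511978149414), (25.83997344970703, 26.323572158813477))] [ 0.513  -0.0748  0.0051] 0.0031 [ 0.5149 -0.0752  0.004 ] [ 0.5119 -0.0739  0.004 ]
R [((386.3841857910156, 318.0349407196045), (26.096572875976562, 31.3901424407959)), ((390.6681499481201, 213.71177291870117), (24.789920806884766, 26.33721923828125))] [ 0.5378 -0.2935  0.0048] 0.0032 [ 0.5397 -0.2942  0.004 ] [ 0.5367 -0.2926  0.004 ]
M [((344.3827304840088, 295.230562210083), (24.52239227294922, 29.758769989013672)), ((349.4685516357422, 219.221586227417), (24.71302032470703, 26.239133834838867))] [ 0.5252 -0.1837  0.0041] 0.004 [ 0.527  -0.1848  0.004 ] [ 0.5236 -0.1824  0.004 ]
up [0.4754 0.315  0.0957] 0.0034 [0.4774 0.3151 0.094 ] [0.4743 0.3167 0.094 ]
inv [0.4806 0.1097 0.0942] 0.0045 [0.4825 0.1084 0.094 ] [0.4789 0.1111 0.094 ]
ref [ 0.528  -0.1852  0.0991] 0.0056 [ 0.5313 -0.1863  0.098 ] [ 0.526  -0.1836  0.098 ]
```

```bash
python3 - <<'E'
from h import *
print([a for a in dir(r) if not a.startswith('__')])
from scipy.spatial.transform import Rotation as Ro
s=r.sense(); print(Ro.from_quat(s['tcp_rot'][[1,2,3,0]]).as_matrix().round(3))
S=load('scene0')
import cv2
im=cv2.imread('pics/scene0.png')[208:256,220:262]
im=cv2.resize(im,None,fx=12,fy=12,interpolation=cv2.INTER_CUBIC)
a=im.astype(float); a=np.clip((a-50)*1.6,0,255).astype('uint8')
cv2.imwrite('pics/invbig.png',a)
E
```

```text
['MotionError', 'hand_in', 'hold_point_z', 'sense']
[[-0.    -0.954  0.301]
 [-0.001  0.301  0.954]
 [-1.     0.    -0.001]]
```

View pics/invbig.png

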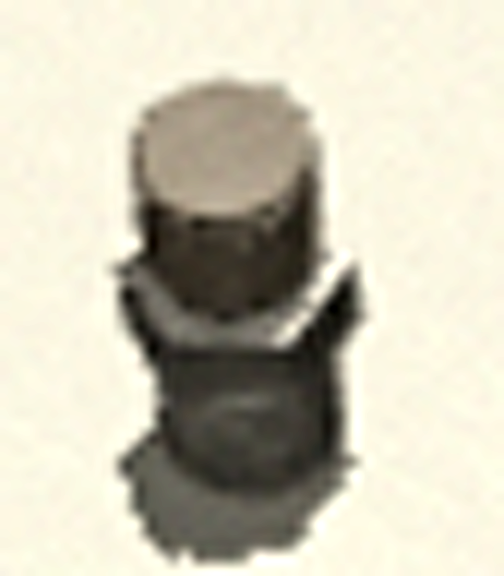

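```bash
python3 - <<'E'
from h import *
S=load('scene0')
for n,c in (('inv',[0.4825,.1084]),):
  for p in ((118,268),(165,345),(285,345),(352,265)):
    q=onz(S,220+p[0]/12,208+p[1]/12,.059)[:2]; v=q-c; print(q.round(4),np.hypot(*v).round(4),(np.degrees(np.arctan2(v[1],v[0]))).round(1), (np.degrees(np.arctan2(v[1],v[0]))%60).round(1))
E
```

```text
[0.4651 0.1258] 0.0247 135.0 15.0
[0.4567 0.1043] 0.0261 -171.0 9.0
[0.4725 0.0856] 0.0249 -113.6 6.4
[0.4968 0.0894] 0.0238 -53.0 7.0
```

```bash
cat >> h.py <<'E'
from scipy.spatial.transform import Rotation as Ro
def rot(s): return Ro.from_quat(np.asarray(s['tcp_rot'])[[1,2,3,0]])
def want(az,a=0.,R0=None):
    "tool rot: jaw z along azimuth az(deg), tool x = down tilted by a deg toward lateral w=az+90"
    z=np.array([np.cos(np.radians(az)),np.sin(np.radians(az)),0]); w=np.array([-z[1],z[0],0])
    x=np.sin(np.radians(a))*w+np.array([0,0,-np.cos(np.radians(a))]); y=np.cross(z,x)
    return Ro.from_matrix(np.stack([x,y,z],1))
def go(p,R=None,hold=None):
    "hold: distance ahead of TCP-behind point; p is TCP target unless hold given"
    s=r.sense(); R0=rot(s); R=R or R0
    p=np.asarray(p,float)
    if hold is not None: p=p+hold*R.as_matrix()[:,0]
    d=R0.inv().apply(p-s['tool_pos'])*1000; rv=(R0.inv()*R).as_rotvec()
    print('t',s['time_s'].__round__(2),'pos',s['tool_pos'].round(4),'op',round(s['opening'],4),'F',s['wrist_force'].round(1),'q',s['qpos'].round(3))
    print('target',p.round(4),'shift first-frame mm',d.round(1),'rot',rv.round(4),'min rows',max(np.abs(rv).max()/.12,np.linalg.norm(d)/41).round(1))
    return d,rv
E
python3 - <<'E'
from h import *
print(onz(load('top0'),133.5,273,.094), onz(load('scene0'),120+135/5,130+325/5,.094))
go([.4754,.315,.12]); go([.4754,.315,.06])
E
```

```text
[0.39076056 0.34458884 0.094     ] [0.39388759 0.3453002  0.094     ]
t 0.1 pos [0.1579 0.5003 0.2308] op 0.0853 F [-0.5  0.1  0.4] q [ 1.126  0.291 -0.154  1.127 -0.     1.432]
target [0.4754 0.315  0.12  ] shift first-frame mm [ 110.8 -358.6  -81. ] rot [0. 0. 0.] min rows 9.4
t 0.1 pos [0.1579 0.5003 0.2308] op 0.0853 F [-0.5  0.1  0.4] q [ 1.126  0.291 -0.154  1.127 -0.     1.432]
target [0.4754 0.315  0.06  ] shift first-frame mm [ 170.8 -358.6  -80.9] rot [0. 0. 0.] min rows 9.9
```

>>> {"name": "step_arm", "arguments": {
  "motion": [
    [0,0,0,2,-23.9,-5.4,100],
    [0,0,0,2,-23.9,-5.4,100],
    [0,0,0,2,-23.9,-5.4,100],
    [0,0,0,2,-23.9,-5.4,100],
    [0,0,0,2,-23.9,-5.4,100],
    [0,0,0,2,-23.9,-5.4,100],
    [0,0,0,2,-23.9,-5.4,100],
    [0,0,0,2,-23.9,-5.4,100],
    [0,0,0,2,-23.9,-5.4,100],
    [0,0,0,2,-23.9,-5.4,100],
    [0,0,0,2,-23.9,-5.4,100],
    [0,0,0,2,-23.9,-5.4,100],
    [0,0,0,2,-23.9,-5.4,100],
    [0,0,0,2,-23.9,-5.4,100],
    [0,0,0,2,-23.9,-5.4,100],
    [0,0,0,0,0,0,100],
    [0,0,0,0,0,0,100]
  ],
  "newtons": 60
}}

```text
time_s: 1.52
tool_pos: [0.476, 0.3147, 0.2006]
tcp_rot: [0.57, -0.417, 0.571, 0.418]
wrist_force: [0.4, 0.9, -0.3]
opening: 0.0852
```

```bash
python3 - <<'E'
from h import *
go([.4754,.315,.06])
grab('scene','s1'); grab('top','t1'); crop('s1',110,80,290,260,3.3,'s1c')
E
```

```text
t 1.52 pos [0.476  0.3147 0.2006] op 0.0852 F [ 0.4  0.9 -0.3] q [ 0.456  0.396 -0.082  1.094  0.     0.764]
target [0.4754 0.315  0.06  ] shift first-frame mm [140.6   0.5   0.3] rot [0. 0. 0.] min rows 3.4
```

View pics/s1c.png

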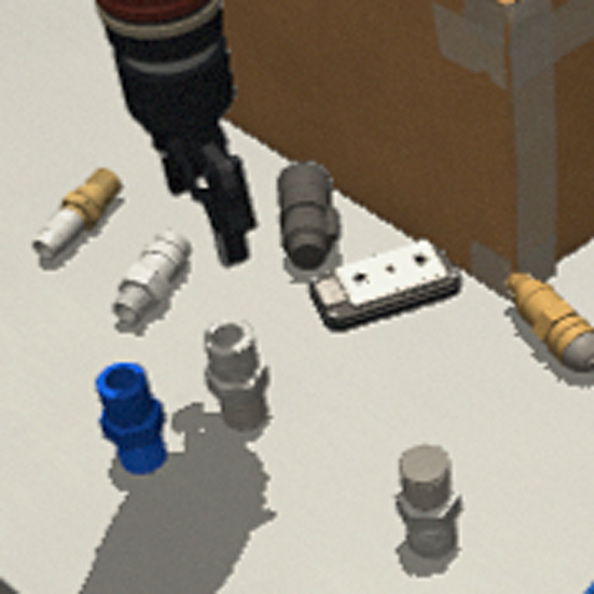

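View pics/t1.png

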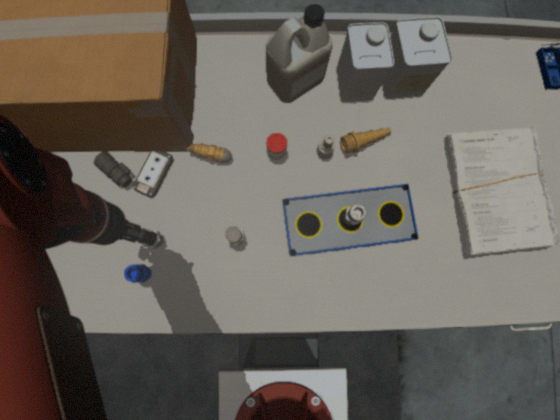

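>>> {"name": "step_arm", "arguments": {
  "motion": [
    [0,0,0,25,0,0,100],
    [0,0,0,30,0,0,100],
    [0,0,0,30,0,0,100],
    [0,0,0,25,0,0,100],
    [0,0,0,15,0.5,0.3,100],
    [0,0,0,10,0,0,100],
    [0,0,0,5.6,0,0,100],
    [0,0,0,0,0,0,100],
    [0,0,0,0,0,0,100],
    [0,0,0,0,0,0,0],
    [0,0,0,0,0,0,0],
    [0,0,0,0,0,0,0],
    [0,0,0,0,0,0,0],
    [0,0,0,0,0,0,0],
    [0,0,0,0,0,0,0],
    [0,0,0,0,0,0,0],
    [0,0,0,0,0,0,0]
  ],
  "newtons": 60
}}

```text
time_s: 3.03
tool_pos: [0.4761, 0.3167, 0.0616]
tcp_rot: [0.571, -0.418, 0.569, 0.418]
wrist_force: [0.3, 2.2, 6.9]
opening: 0.0378
```

```bash
python3 - <<'E'
from h import *
go([.476,.3147,.19])
grab('scene','s2'); crop('s2',130,120,250,240,5,'s2c')
E
```

```text
t 3.03 pos [0.4761 0.3167 0.0616] op 0.0378 F [0.3 2.2 6.9] q [ 0.459  0.522 -0.277  0.769  0.001  0.764]
target [0.476  0.3147 0.19  ] shift first-frame mm [-128.4   -0.7   -1.6] rot [0. 0. 0.] min rows 3.1
```

View pics/s2c.png

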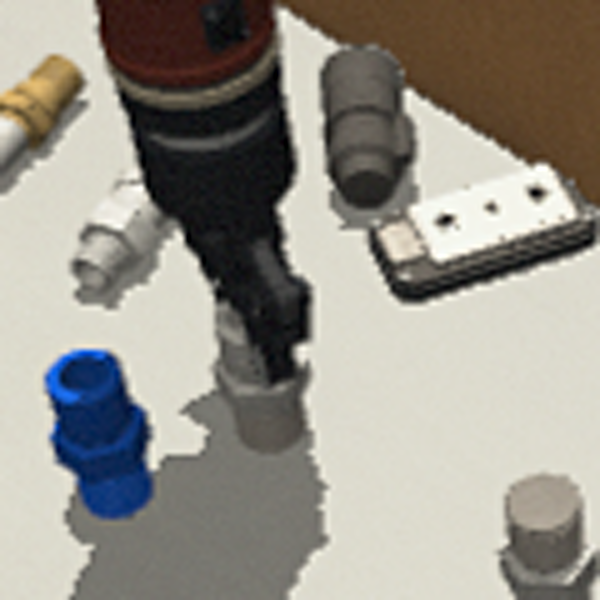

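>>> {"name": "step_arm", "arguments": {
  "motion": [
    [0,0,0,-10,0,0,0],
    [0,0,0,-20,0,0,0],
    [0,0,0,-25,0,0,0],
    [0,0,0,-25,0,0,0],
    [0,0,0,-25,0,0,0],
    [0,0,0,-20,-5,-12,0],
    [0,0,0,-10,-10,-23,0],
    [0,0,0,-5,-11,-26,0],
    [0,0,0,0,-11,-26,0],
    [0,0,0,0,-11,-26,0],
    [0,0,0,0,-11,-26,0],
    [0,0,0,0,-11,-26,0],
    [0,0,0,0,-11,-26,0],
    [0,0,0,0,-11,-26,0],
    [0,0,0,0,-11,-26,0],
    [0,0,0,0,-11,-26,0],
    [0,0,0,0,-11,-26,0],
    [0,0,0,0,-11,-26,0],
    [0,0,0,0,-11,-26,0],
    [0,0,0,0,-11,-26,0]
  ]
}}

```text
time_s: 4.75
tool_pos: [0.5126, -0.0887, 0.2008]
tcp_rot: [0.57, -0.418, 0.571, 0.418]
wrist_force: [0.6, 0.1, -3.7]
opening: 0.0377
```

```bash
python3 - <<'E'
from h import *
go([.5378,-.2935,.2])
E
```

```text
t 4.75 pos [ 0.5126 -0.0887  0.2008] op 0.0377 F [ 0.6  0.1 -3.7] q [-0.312  0.302 -0.22   1.05  -0.    -0.006]
target [ 0.5378 -0.2935  0.2   ] shift first-frame mm [   0.7  -85.7 -187.7] rot [0. 0. 0.] min rows 5.0
```

>>> {"name": "step_arm", "arguments": {
  "motion": [
    [0,0,0,0,-10.7,-23.5,0],
    [0,0,0,0,-10.7,-23.5,0],
    [0,0,0,0,-10.7,-23.5,0],
    [0,0,0,0,-10.7,-23.5,0],
    [0,0,0,0,-10.7,-23.5,0],
    [0,0,0,0,-10.7,-23.5,0],
    [0,0,0,0,-10.7,-23.5,0],
    [0,0,0,0,-10.7,-23.5,0],
    [0,0,0,0,0,0,0],
    [0,0,0,0,0,0,0],
    [0,0,0,30,0,0,0],
    [0,0,0,30,0,0,0],
    [0,0,0,30,0,0,0],
    [0,0,0,0,0,0,0],
    [0,0,0,0,0,0,0],
    [0,0,0,0,0,0,0]
  ]
}}

```text
time_s: 6.08
tool_pos: [0.5392, -0.2922, 0.1125]
tcp_rot: [0.57, -0.419, 0.57, 0.418]
wrist_force: [0.2, -0.3, -2.9]
opening: 0.0376
```

```bash
python3 - <<'E'
from h import *
go([.5378,-.2935,.0656])
grab('scene','s3'); crop('s3',330,200,450,350,4,'s3c');grab('top','t3'); crop('t3',330,150,450,260,5,'t3c')
E
```

```text
t 6.08 pos [ 0.5392 -0.2922  0.1125] op 0.0376 F [ 0.2 -0.3 -2.9] q [-0.616  0.54  -0.092  0.938  0.    -0.311]
target [ 0.5378 -0.2935  0.0656] shift first-frame mm [46.9  1.  -1.6] rot [0. 0. 0.] min rows 1.1
```

View pics/s3c.png

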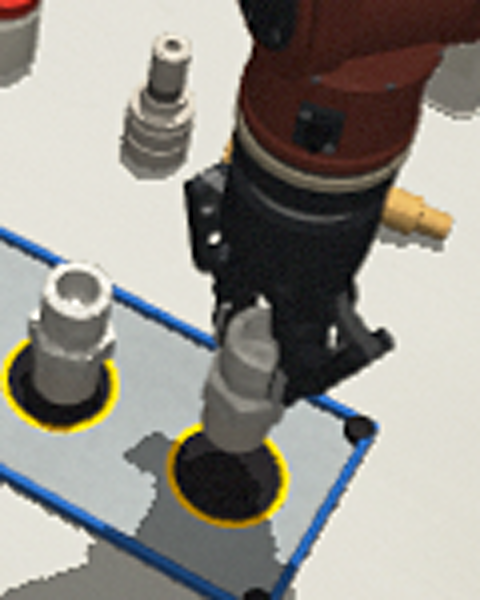

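View pics/t3c.png

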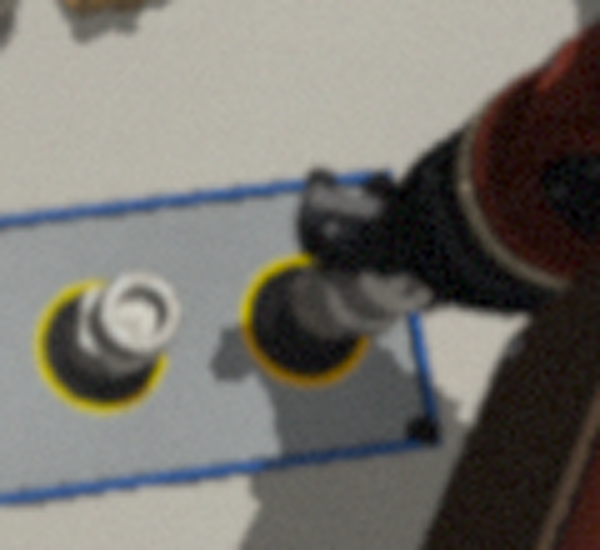

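```bash
python3 - <<'E'
from h import *
crop('s3',370,270,410,320,14,'s3d'); crop('t3',372,195,425,235,14,'t3d')
S,T=load('s3'),load('t3')
for z in (.051,.068): print(z,proj(S,[.5392,-.2922,z]),proj(T,[.5392,-.2922,z]))
E
```

```text
0.051 [388.4009643  306.95736783] [395.98463505 209.80285983]
0.068 [389.48127427 302.91469395] [398.11526336 208.6642538 ]
```

View pics/s3d.png

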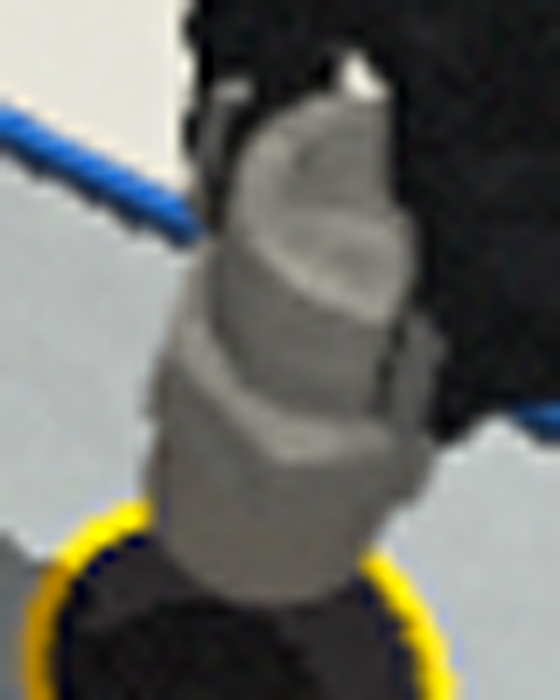

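View pics/t3d.png

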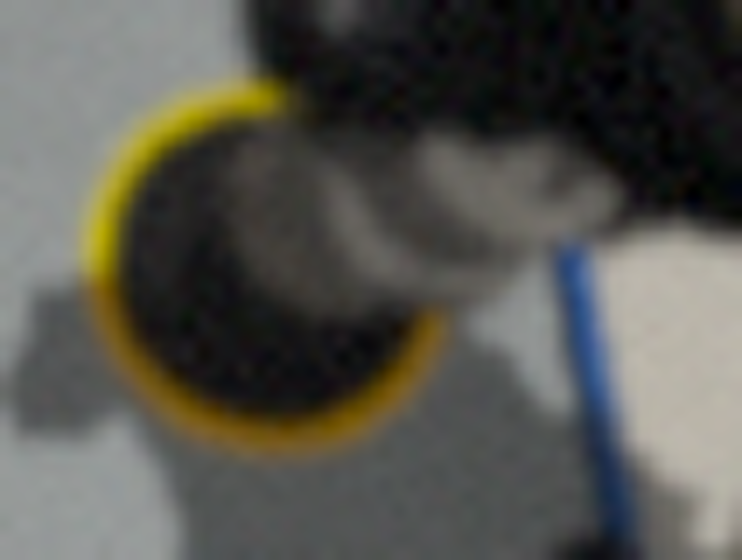

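>>> {"name": "step_arm", "arguments": {
  "motion": [
    [0,0,0,15,1,-1.6,0],
    [0,0,0,15,0,0,0],
    [0,0,0,9,0,0,0],
    [0,0,0,4,0,0,0],
    [0,0,0,2,0,0,0],
    [0,0,0,1,0,0,0],
    [0,0,0,0,0,0,0],
    [0,0,0,0,0,0,0],
    [0,0,0,0,0,0,0]
  ]
}}

```text
time_s: 6.93
tool_pos: [0.5377, -0.2939, 0.0657]
tcp_rot: [0.571, -0.419, 0.57, 0.418]
wrist_force: [-0.3, 1.0, 4.1]
opening: 0.0379
```

```bash
python3 - <<'E'
from h import *
go([.5378,-.2935,.0656])
E
```

```text
t 6.93 pos [ 0.5377 -0.2939  0.0657] op 0.0379 F [-0.3  1.   4.1] q [-0.62   0.585 -0.149  0.835  0.    -0.314]
target [ 0.5378 -0.2935  0.0656] shift first-frame mm [0.1 0.  0.4] rot [0. 0. 0.] min rows 0.0
```

>>> {"name": "step_arm", "arguments": {
  "motion": [
    [0,0,0,0,0,0,55],
    [0,0,0,0,0,0,65],
    [0,0,0,0,0,0,80],
    [0,0,0,0,0,0,100],
    [0,0,0,0,0,0,100],
    [0,0,0,0,0,0,100],
    [0,0,0,-10,0,0,100],
    [0,0,0,-20,0,0,100],
    [0,0,0,-30,0,0,100],
    [0,0,0,-30,0,0,100],
    [0,0,0,-30,0,0,100],
    [0,0,0,-20,0,0,100],
    [0,0,0,0,0,0,100]
  ]
}}

```text
time_s: 8.02
tool_pos: [0.5391, -0.295, 0.2105]
tcp_rot: [0.571, -0.421, 0.569, 0.415]
wrist_force: [1.2, -0.4, 0.2]
opening: 0.0853
```

```bash
python3 - <<'E'
from h import *
# inv: grasp point at height .078, axis 8mm ahead of grasp pt -> TCP = axis point + (hold-.008) along tool x
R=want(9,45); h=.0187-.008
go([.4806,.1097,.078],R,h); go([.4806,.1097,.078],want(9,45),h-.12)
go([.4806,.1097,.078],want(9,-45),h-.12);go([.4806,.1097,.078],want(189,45),h-.12)
go([.4806,.1097,.25],want(9,0))
grab('scene','s4'); grab('top','t4'); crop('s4',260,200,430,360,4,'s4c')
E
```

```text
t 8.02 pos [ 0.5391 -0.295   0.2105] op 0.0853 F [ 1.2 -0.4  0.2] q [-0.62   0.467  0.056  1.152 -0.    -0.314]
target [0.4794 0.1172 0.0704] shift first-frame mm [137.7 182.  375.4] rot [ 1.0494 -0.4325  0.7098] min rows 10.7
t 8.02 pos [ 0.5391 -0.295   0.2105] op 0.0853 F [ 1.2 -0.4  0.2] q [-0.62   0.467  0.056  1.152 -0.    -0.314]
target [0.4927 0.0334 0.1553] shift first-frame mm [ 53.4 143.5 299.3] rot [ 1.0494 -0.4325  0.7098] min rows 8.7
t 8.02 pos [ 0.5391 -0.295   0.2105] op 0.0853 F [ 1.2 -0.4  0.2] q [-0.62   0.467  0.056  1.152 -0.    -0.314]
target [0.4685 0.186  0.1553] shift first-frame mm [ 52.5 212.5 437.6] rot [ 1.0467  0.4358 -0.6937] min rows 11.9
t 8.02 pos [ 0.5391 -0.295   0.2105] op 0.0853 F [ 1.2 -0.4  0.2] q [-0.62   0.467  0.056  1.152 -0.    -0.314]
target [0.4685 0.186  0.1553] shift first-frame mm [ 52.5 212.5 437.6] rot [-1.9156  0.7833  0.4921] min rows 16.0
t 8.02 pos [ 0.5391 -0.295   0.2105] op 0.0853 F [ 1.2 -0.4  0.2] q [-0.62   0.467  0.056  1.152 -0.    -0.314]
target [0.4806 0.1097 0.25  ] shift first-frame mm [-41.8 177.3 368.2] rot [1.108  0.002  0.0081] min rows 10.0
```

View pics/s4c.png

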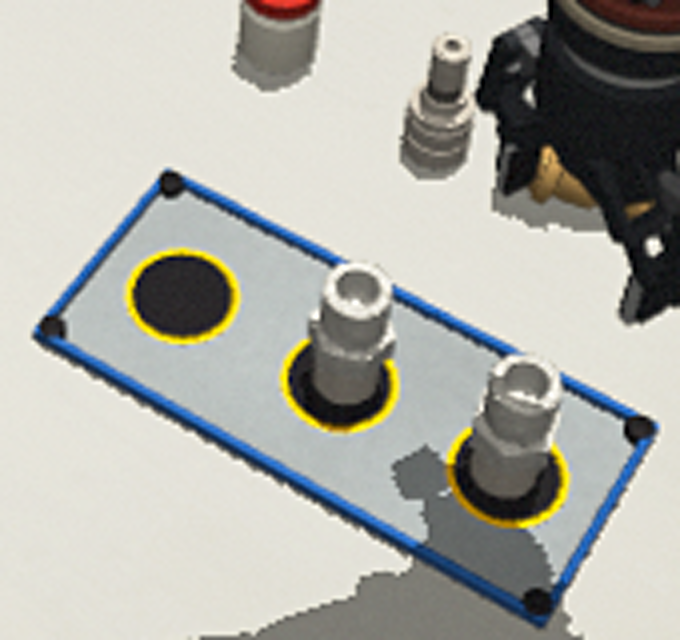

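View pics/t4.png

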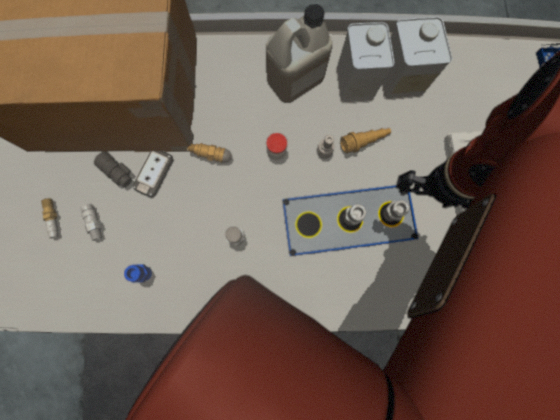

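>>> {"name": "step_arm", "arguments": {
  "motion": [
    [0,0,0,0,12,25,100],
    [0,0,0,0,12,25,100],
    [0,0,0,0,12,25,100],
    [0,0,0,0,12,25,100],
    [0,0,0,0,12,25,100],
    [0,0,0,0,12,25,100],
    [0,0,0,0,12,25,100],
    [0,0,0,0,12,25,100],
    [0,0,0,0,12,25,100],
    [0,0,0,0,12,25,100],
    [0,0,0,0,12,25,100],
    [0,0,0,0,12,25,100],
    [0.1,0,0,0,0,0,100],
    [0.1,0,0,0,0,0,100],
    [0.1,0,0,0,0,0,100],
    [0.1,0,0,0,0,0,100],
    [0.1,0,0,0,0,0,100],
    [0.1,0,0,0,0,0,100]
  ]
}}

```text
time_s: 9.62
tool_pos: [0.4892, 0.0359, 0.2036]
tcp_rot: [0.668, -0.229, 0.67, 0.229]
wrist_force: [0.4, 0.2, -0.5]
opening: 0.0856
```

>>> {"name": "step_arm", "arguments": {
  "motion": [
    [0.1,0,0,0,0,0,100],
    [0.1,0,0,0,0,0,100],
    [0.1,0,0,0,0,0,100],
    [0.1,0,0,0,0,0,100],
    [0.1,0,0,0,0,0,100],
    [0,0,0.1,0,0,0,100],
    [0,0,0.1,0,0,0,100],
    [0,0,0.1,0,0,0,100],
    [0,0,0.1,0,0,0,100],
    [0,0,0.1,0,0,0,100],
    [0,0,0.1,0,0,0,100],
    [0,0,0.1,0,0,0,100],
    [0,0,0.08,0,0,0,100],
    [0,0,0,0,0,0,100],
    [0,0,0,0,0,0,100]
  ]
}}

```text
time_s: 10.87
tool_pos: [0.4895, 0.0353, 0.2031]
tcp_rot: [0.629, 0.215, 0.675, 0.321]
wrist_force: [0.1, 0.4, 0.1]
opening: 0.0855
```

```bash
python3 - <<'E'
from h import *
h=.0187-.008
go([.4806,.1097,.078],want(9,45),h-.09)
go([.4806,.1097,.078],want(9,45),h)
grab('scene','s5'); grab('top','t5'); crop('s5',160,80,360,280,3,'s5c')
E
```

```text
t 10.87 pos [0.4895 0.0353 0.2031] op 0.0855 F [0.1 0.4 0.1] q [-0.475  0.573 -0.091  1.442  0.599  0.765]
target [0.4894 0.0543 0.1341] shift first-frame mm [ 62.2 -35.2   3.2] rot [ 0.0019 -0.007   0.0049] min rows 1.7
t 10.87 pos [0.4895 0.0353 0.2031] op 0.0855 F [0.1 0.4 0.1] q [-0.475  0.573 -0.091  1.442  0.599  0.765]
target [0.4794 0.1172 0.0704] shift first-frame mm [152.2 -34.8   3.8] rot [ 0.0019 -0.007   0.0049] min rows 3.8
```

View pics/s5c.png

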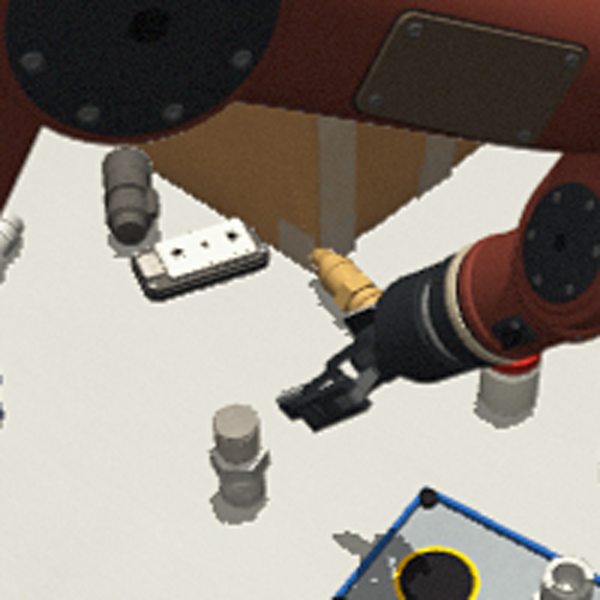

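View pics/t5.png

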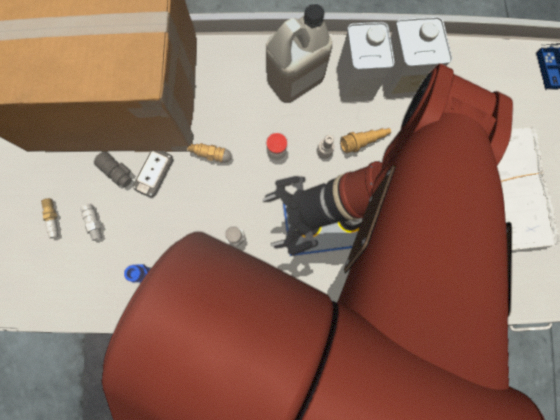

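>>> {"name": "step_arm", "arguments": {
  "motion": [
    [0.002,-0.007,0.005,0,-18,2,100],
    [0,0,0,0,-16.8,1.8,100],
    [0,0,0,20,0,0,100],
    [0,0,0,30,0,0,100],
    [0,0,0,30,0,0,100],
    [0,0,0,20,0,0,100],
    [0,0,0,0,0,0,100],
    [0,0,0,0,0,0,100]
  ]
}}

```text
time_s: 11.63
tool_pos: [0.4865, 0.0831, 0.1103]
tcp_rot: [0.631, 0.216, 0.672, 0.322]
wrist_force: [0.4, -0.6, 0.3]
opening: 0.0853
```

```bash
python3 - <<'E'
from h import *
h=.0187-.008
go([.4806,.1097,.078],want(9,45),h)
grab('scene','s6'); crop('s6',190,140,310,260,5,'s6c');grab('top','t6'); crop('t6',200,180,320,280,5,'t6c')
E
```

```text
t 11.63 pos [0.4865 0.0831 0.1103] op 0.0853 F [ 0.4 -0.6  0.3] q [-0.402  0.638 -0.253  1.166  0.641  0.841]
target [0.4794 0.1172 0.0704] shift first-frame mm [52.8 -3.4 -1.7] rot [ 0.006  -0.0001  0.0018] min rows 1.3
```

View pics/s6c.png

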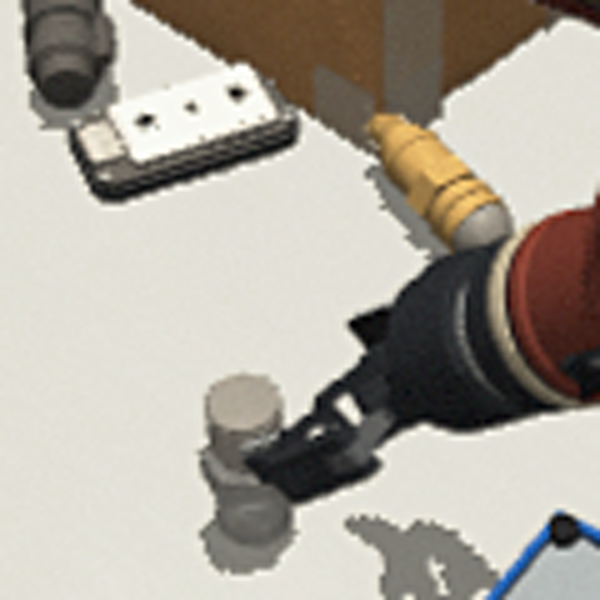

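View pics/t6c.png

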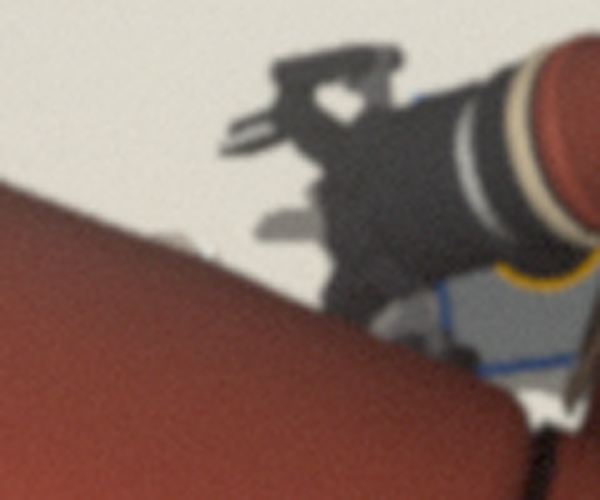

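>>> {"name": "step_arm", "arguments": {
  "motion": [
    [0.006,0,0.002,15,-2,-1,100],
    [0,0,0,20,-1.4,-0.7,100],
    [0,0,0,12,0,0,100],
    [0,0,0,6,0,0,100],
    [0,0,0,2.8,0,0,100],
    [0,0,0,0,0,0,100],
    [0,0,0,0,0,0,100],
    [0,0,0,0,0,0,60],
    [0,0,0,0,0,0,50],
    [0,0,0,0,0,0,40],
    [0,0,0,0,0,0,0],
    [0,0,0,0,0,0,0],
    [0,0,0,0,0,0,0],
    [0,0,0,0,0,0,0],
    [0,0,0,0,0,0,0]
  ],
  "newtons": 70
}}

```text
time_s: 12.98
tool_pos: [0.4799, 0.1181, 0.0681]
tcp_rot: [0.63, 0.22, 0.672, 0.321]
wrist_force: [0.3, -2.3, 5.0]
opening: 0.0357
```

```bash
python3 - <<'E'
from h import *
h=.0187-.005
go([.4806,.1097,.078],want(9,45),h)
grab('scene','s7'); crop('s7',190,140,310,260,5,'s7c')
E
```

```text
t 12.98 pos [0.4799 0.1181 0.0681] op 0.0357 F [ 0.3 -2.3  5. ] q [-0.347  0.669 -0.337  1.014  0.67   0.911]
target [0.4791 0.1193 0.0683] shift first-frame mm [ 0.7  1.1 -0.7] rot [-0.0023  0.0022 -0.0017] min rows 0.0
```

View pics/s7c.png

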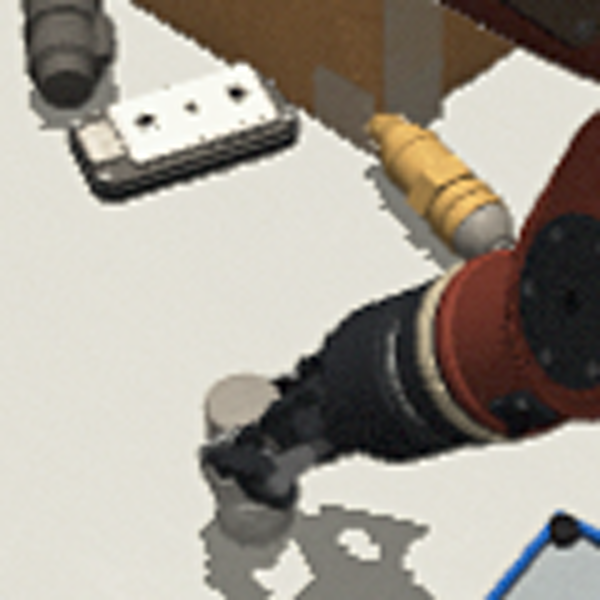

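```bash
cat > fk.py <<'E'
import numpy as np
from scipy.optimize import least_squares
from scipy.spatial.transform import Rotation as Ro
D=[([1.12570627,.291195951,-.154047,1.1266982,0,1.4315],[.15787889,.50029,.230806]),
([.456,.396,-.082,1.094,0,.764],[.476,.3147,.2006]),([.459,.522,-.277,.769,.001,.764],[.4761,.3167,.0616]),
([-.312,.302,-.22,1.05,0,-.006],[.5126,-.0887,.2008]),([-.616,.54,-.092,.938,0,-.311],[.5392,-.2922,.1125]),
([-.62,.585,-.149,.835,0,-.314],[.5377,-.2939,.0657]),([-.62,.467,.056,1.152,0,-.314],[.5391,-.295,.2105]),
([-.475,.573,-.091,1.442,.599,.765],[.4895,.0353,.2031]),([-.402,.638,-.253,1.166,.641,.841],[.4865,.0831,.1103]),
([-.347,.669,-.337,1.014,.67,.911],[.4799,.1181,.0681])]
def rz(a): return Ro.from_euler('z',a).as_matrix()
def ry(a): return Ro.from_euler('y',a).as_matrix()
def fk(q,p,pts=False):
    r0,H,L1,a1,L2,a2,d,e,L4,f=p
    B=rz(q[0]); s=np.array([r0,0,H]); 
    el=s+ry(q[1]+a1)@[0,0,L1]
    wr=el+ry(q[1]-q[2]+a2)@[L2,0,0]
    W=ry(q[1]-q[2]+q[3])       # x axis = tool when q4=0
    c=wr+W@np.array([e,d,0])
    t=c+W@rz(q[4])@[L4,0,0]+W@np.array([0,0,f])
    return B@t if not pts else [B@x for x in (s,el,wr,c,t)]
def fit():
    f=lambda p:np.concatenate([(fk(q,p)-x)*1000 for q,x in D]+[0.01*(np.array(p)-P0)*100])
    P0=np.array([0,.3,.4,0,.4,0,.07,0.05,.2,0]); s=least_squares(f,P0); return s
if __name__=='__main__':
    s=fit(); print(s.x.round(3)); print(np.array([(fk(q,s.x)-x)*1000 for q,x in D]).round(1))
    for q,x in (D[7],D[1],D[9]): print([v.round(3) for v in fk(q,s.x,True)])
E
python3 fk.py; python3 - <<'E'
from h import *
T=load('top0');S=load('scene0')
# box top near corner: scene (265,82?) ; base corner
print('base corner',onz(T,194,150,0.0),onz(S,264,165,0))
E
```

```text
[ 0.001  0.298  0.509 -0.     0.39  -0.156  0.073  0.12   0.324 -0.   ]
[[-0.1  0.  -0.1]
 [-0.1 -0.  -0. ]
 [-0.1  0.3  0.2]
 [ 0.   0.   0. ]
 [-0.2  0.  -0.2]
 [ 0.  -0.3  0. ]
 [-0.2 -0.1  0. ]
 [ 0.3  0.2  0.1]
 [ 0.  -0.2 -0. ]
 [-0.3 -0.1 -0.1]]
[array([ 0.001, -0.   ,  0.298]), array([ 0.246, -0.126,  0.726]), array([ 0.549, -0.282,  0.536]), array([ 0.528, -0.189,  0.433]), array([0.49 , 0.036, 0.203])]
[array([0.001, 0.   , 0.298]), array([0.177, 0.087, 0.768]), array([0.509, 0.25 , 0.644]), array([0.477, 0.315, 0.525]), array([0.476, 0.315, 0.201])]
[array([ 0.001, -0.   ,  0.298]), array([ 0.297, -0.108,  0.698]), array([ 0.539, -0.195,  0.404]), array([ 0.515, -0.109,  0.297]), array([0.48 , 0.118, 0.068])]
base corner [0.7184493  0.22828711 0.        ] [0.73673685 0.25830551 0.        ]
```

```bash
cat >> fk.py <<'E'
def ik(P,x,q0):
    s=fit().x
    def f(q):
        c=fk(q,s,True); X=(c[4]-c[3]); X/=np.linalg.norm(X)
        return np.concatenate([(c[4]-P)*10,X-x])
    qq=least_squares(f,q0[:5]); return qq.x,np.abs(qq.fun).max(),fk(qq.x,s,True)
E
python3 - <<'E'
from h import *
import fk
q=r.sense()['qpos']
go([.4867,.1658,.0141],want(9,-45))
for P,a in (([.48,.118,.15],45),([.48,.118,.15],0),([.4867,.1658,.15],-45),([.4867,.1658,.0141],-45),([.5,-.06,.09],-45)):
    qq,e,c=fk.ik(np.array(P),want(9,a).as_matrix()[:,0],q); print(a,qq.round(2),e.round(4),[v.round(2) for v in c[1:4]])
    # q5 unknown: az relation
E
```

```text
t 13.03 pos [0.4799 0.1181 0.0681] op 0.0357 F [-0.8 -2.   4.7] q [-0.347  0.669 -0.337  1.014  0.67   0.911]
target [0.4867 0.1658 0.0141] shift first-frame mm [70.7 -5.7 14. ] rot [-3.5000e-03 -1.0000e-04 -1.5725e+00] min rows 13.1
45 [-0.35  0.56 -0.27  1.19  0.67] 0.0 [array([ 0.25, -0.09,  0.73]), array([ 0.54, -0.19,  0.49]), array([ 0.52, -0.11,  0.38])]
0 [ 0.09  0.3  -0.37  0.9   0.  ] 0.0 [array([0.15, 0.01, 0.79]), array([0.49, 0.05, 0.59]), array([0.48, 0.12, 0.47])]
-45 [ 0.59  0.66 -0.07  1.24 -0.7 ] 0.0 [array([0.26, 0.17, 0.7 ]), array([0.53, 0.36, 0.49]), array([0.45, 0.39, 0.38])]
-45 [ 0.59  0.83 -0.16  0.98 -0.7 ] 0.0 [array([0.31, 0.21, 0.64]), array([0.53, 0.36, 0.35]), array([0.45, 0.39, 0.24])]
-45 [ 0.2   0.51 -0.54  0.56 -0.78] 0.0 [array([0.24, 0.05, 0.74]), array([0.48, 0.1 , 0.44]), array([0.46, 0.17, 0.32])]
```

>>> {"name": "step_arm", "arguments": {
  "motion": [
    [0,0,0,-7,7,0,0],
    [0,0,0,-11,11,0,0],
    [0,0,0,-14,14,0,0],
    [0,0,0,-14,14,0,0],
    [0,0,0,-11,11,0,0],
    [0,0,0,0,0,0,0],
    [0,0,0,0,0,0,0]
  ],
  "newtons": 70
}}

```text
time_s: 13.62
tool_pos: [0.4799, 0.1179, 0.1484]
tcp_rot: [0.631, 0.219, 0.672, 0.32]
wrist_force: [-0.2, -0.3, -4.0]
opening: 0.0357
```

>>> {"name": "step_arm", "arguments": {
  "motion": [
    [0,0,-0.0785,0,0,0,0],
    [0,0,-0.0785,0,0,0,0],
    [0,0,-0.0785,0,0,0,0],
    [0,0,-0.0785,0,0,0,0],
    [0,0,-0.0785,0,0,0,0],
    [0,0,-0.0785,0,0,0,0],
    [0,0,-0.0785,0,0,0,0],
    [0,0,-0.0785,0,0,0,0],
    [0,0,-0.0785,0,0,0,0],
    [0,0,-0.0785,0,0,0,0],
    [0,0,-0.0785,0,0,0,0],
    [0,0,-0.0785,0,0,0,0],
    [0,0,-0.0785,0,0,0,0],
    [0,0,-0.0785,0,0,0,0],
    [0,0,-0.0785,0,0,0,0],
    [0,0,-0.0785,0,0,0,0],
    [0,0,-0.0785,0,0,0,0],
    [0,0,-0.0785,0,0,0,0],
    [0,0,-0.0785,0,0,0,0],
    [0,0,-0.0785,0,0,0,0]
  ]
}}

```text
time_s: 15.28
tool_pos: [0.4791, 0.1185, 0.147]
tcp_rot: [0.672, -0.321, 0.631, -0.219]
wrist_force: [-0.4, -0.7, -3.6]
opening: 0.0362
```

```bash
python3 - <<'E'
from h import *
go([.4867,.1658,.0441],want(9,-45))
grab('scene','s8'); crop('s8',160,80,310,260,3.3,'s8c');grab('top','t8'); crop('t8',130,140,330,290,4,'t8c')
E
```

```text
t 15.28 pos [0.4791 0.1185 0.147 ] op 0.0362 F [-0.4 -0.7 -3.6] q [ 0.531  0.594 -0.197  1.133 -0.718  2.079]
target [0.4867 0.1658 0.0441] shift first-frame mm [ 40.5 105.   15. ] rot [-0.0003 -0.0027  0.0007] min rows 2.8
```

View pics/s8c.png

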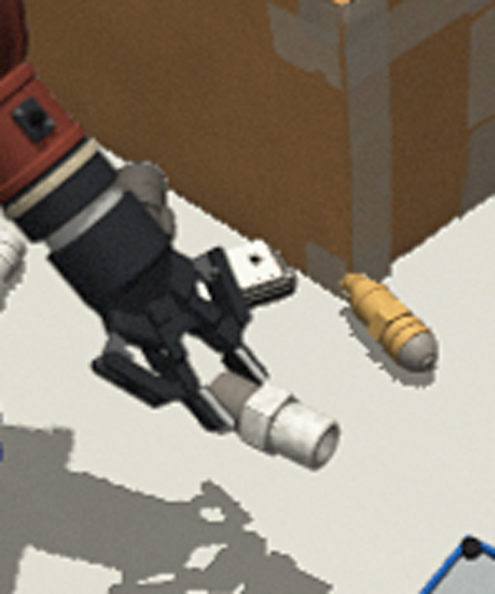

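View pics/t8c.png

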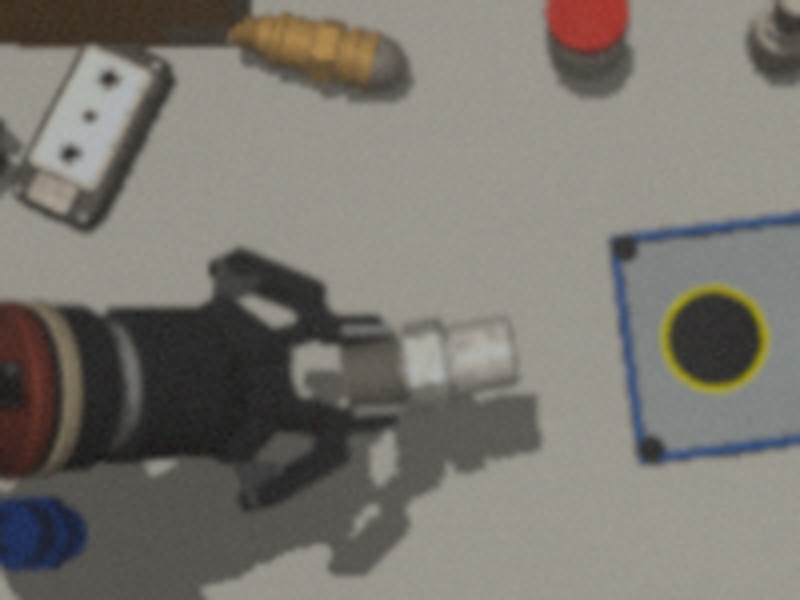

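>>> {"name": "step_arm", "arguments": {
  "motion": [
    [0,0,0,5.8,15,2.1,0],
    [0,0,0,5.8,15,2.1,0],
    [0,0,0,5.8,15,2.1,0],
    [0,0,0,5.8,15,2.1,0],
    [0,0,0,5.8,15,2.2,0],
    [0,-0.0027,0,5.8,15,2.2,0],
    [0,0,0,5.7,15,2.2,0],
    [0,0,0,5,5,0,0],
    [0,0,0,5,5,0,0],
    [0,0,0,3,3,0,0],
    [0,0,0,0,0,0,0],
    [0,0,0,0,0,0,0]
  ]
}}

```text
time_s: 16.38
tool_pos: [0.4874, 0.1655, 0.0274]
tcp_rot: [0.673, -0.32, 0.63, -0.218]
wrist_force: [-0.1, 0.7, -3.5]
opening: 0.036
```

```bash
python3 - <<'E'
from h import *
go([.4867,.1658,.0141],want(9,-45))
grab('scene','s9'); crop('s9',170,130,310,270,4,'s9c')
E
```

```text
t 16.38 pos [0.4874 0.1655 0.0274] op 0.036 F [-0.1  0.7 -3.5] q [ 0.591  0.811 -0.151  1.006 -0.694  2.152]
target [0.4867 0.1658 0.0141] shift first-frame mm [ 9.1  9.7 -0.6] rot [-0.0017 -0.0001 -0.0027] min rows 0.3
```

View pics/s9c.png

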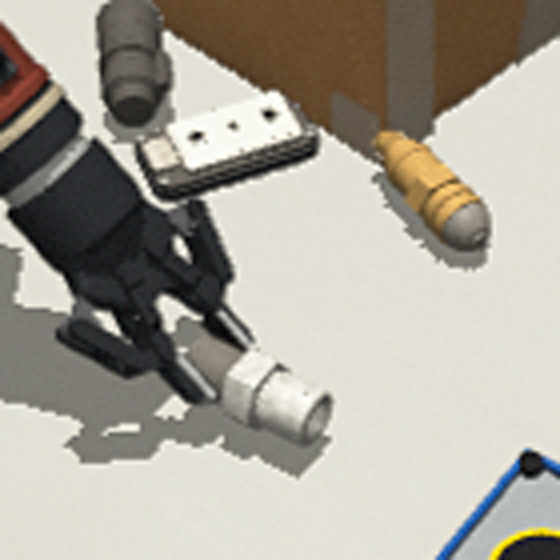

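>>> {"name": "step_arm", "arguments": {
  "motion": [
    [0,0,0,4.2,4.2,0,0],
    [0,0,0,2.8,2.8,0,0],
    [0,0,0,1,1,0,0],
    [0,0,0,0.7,0.7,0,0],
    [0,0,0,0,0,0,0],
    [0,0,0,0,0,0,0]
  ]
}}

```text
time_s: 16.93
tool_pos: [0.4878, 0.1662, 0.017]
tcp_rot: [0.674, -0.321, 0.629, -0.218]
wrist_force: [-7.8, 8.0, 20.7]
opening: 0.0357
```

```bash
python3 - <<'E'
from h import *
go([.4867,.1658,.0141],want(9,-45))
grab('scene','s10'); crop('s10',200,190,270,260,8,'s10c');grab('top','t10'); crop('t10',180,190,290,270,6,'t10c')
E
```

```text
t 16.93 pos [0.4878 0.1662 0.017 ] op 0.0357 F [-7.8  8.  20.7] q [ 0.594  0.827 -0.154  0.987 -0.697  2.152]
target [0.4867 0.1658 0.0141] shift first-frame mm [ 2.2  1.9 -1.1] rot [-0.0006  0.0028 -0.0006] min rows 0.1
```

View pics/s10c.png

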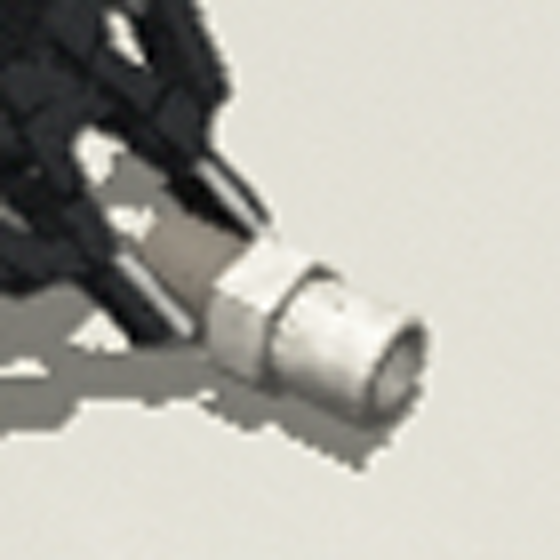

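View pics/t10c.png

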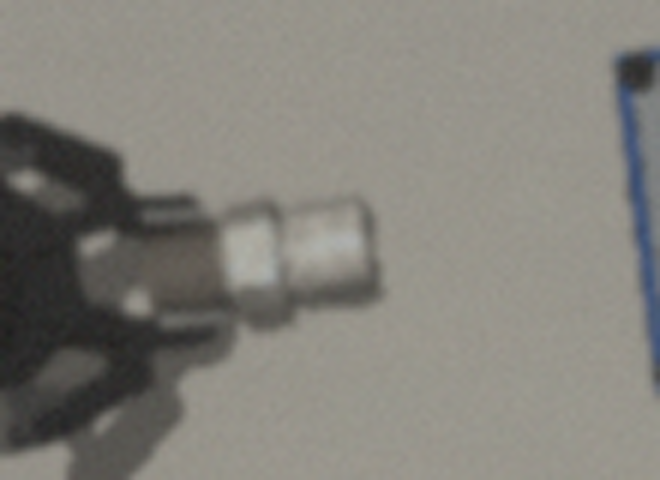

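>>> {"name": "step_arm", "arguments": {
  "motion": [
    [0,0,0,-0.7,-0.7,0,0],
    [0,0,0,0,0,0,0],
    [0,0,0,0,0,0,48],
    [0,0,0,0,0,0,52],
    [0,0,0,0,0,0,58],
    [0,0,0,0,0,0,70],
    [0,0,0,0,0,0,90],
    [0,0,0,0,0,0,100],
    [0,0,0,0,0,0,100],
    [0,0,0,-10,0,0,100],
    [0,0,0,-20,0,0,100],
    [0,0,0,-25,0,0,100],
    [0,0,0,-25,0,0,100],
    [0,0,0,-25,0,0,100],
    [0,0,0,-15,-15,0,100],
    [0,0,0,-15,-15,0,100],
    [0,0,0,0,0,0,100]
  ]
}}

```text
time_s: 18.45
tool_pos: [0.477, 0.2401, 0.1361]
tcp_rot: [0.675, -0.319, 0.629, -0.218]
wrist_force: [0.5, -0.5, -0.3]
opening: 0.0855
```

```bash
python3 - <<'E'
from h import *
go([.4867,.1658,.0141],want(9,0))
grab('scene','s11'); crop('s11',190,180,270,260,8,'s11c');grab('top','t11'); crop('t11',180,190,290,270,7,'t11c')
E
```

```text
t 18.45 pos [0.477  0.2401 0.1361] op 0.0855 F [ 0.5 -0.5 -0.3] q [ 0.699  0.762  0.087  1.365 -0.65   2.276]
target [0.4867 0.1658 0.0141] shift first-frame mm [139.4  32.7  -2.7] rot [-0.0019  0.0054  0.7813] min rows 6.5
```

View pics/s11c.png

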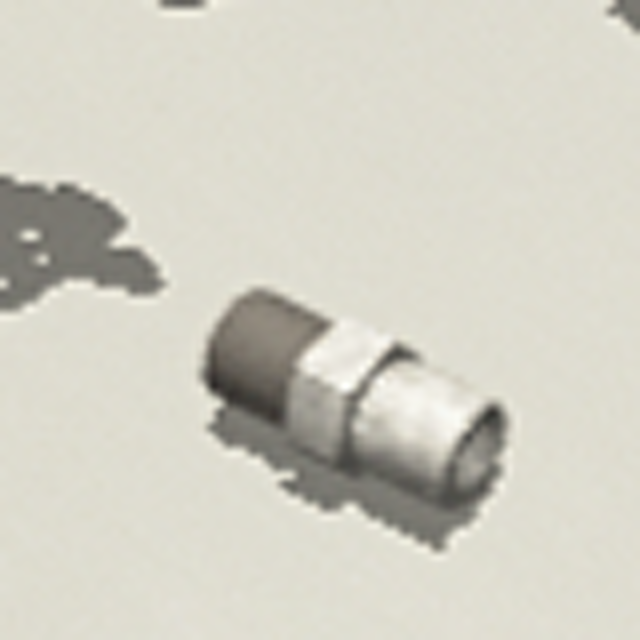

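View pics/t11c.png

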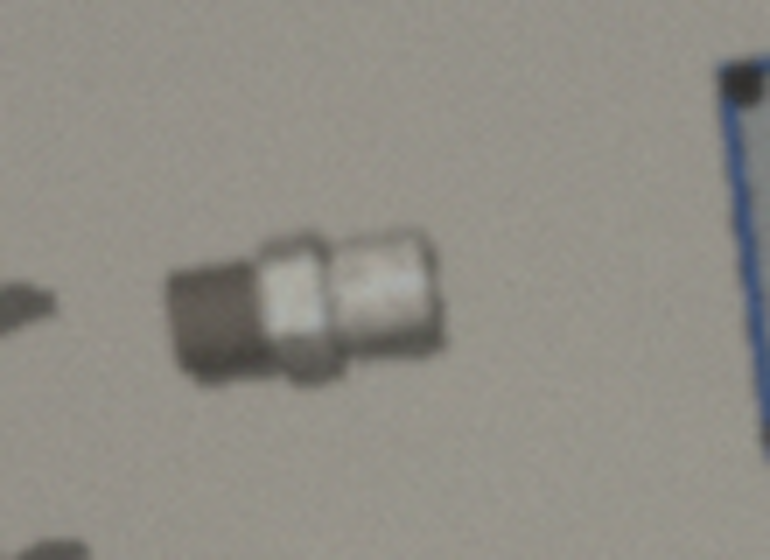

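```bash
python3 - <<'E'
from h import *
S,T=load('s11'),load('t11')
pS=(190+479/8,180+450/8); 
for u in (434,440): 
    pT=(180+u/7,190+295/7)
    print(tri(S,pS,T,pT))
print('S z.022',onz(S,*pS,.022), 'T',onz(T,180+438/7,190+295/7,.022))
a=onz(T,180+173/7,190+322/7,.022); b=onz(T,180+438/7,190+295/7,.022); v=a-b; print(a,np.linalg.norm(v),np.degrees(np.arctan2(v[1],v[0])))
# mid of hex edges corners top: thread/hex junction and hex/barrel junction (mid of silhouettes)
for x,y in ((255,315),(330,303)): print(onz(T,180+x/7,190+y/7,.022))
# scene axis midpoints
p1=onz(S,190+479/8,180+450/8,.022); 
for x,y in ((235,355),(300,375),(355,410)): print('S',onz(S,190+x/8,180+y/8,.022))
E
```

```text
(array([0.49373021, 0.09255727, 0.03387672]), np.float64(0.00876254261748357))
(array([0.49291361, 0.09067879, 0.0363297 ]), np.float64(0.007379027599405233))
S z.022 [0.50361468 0.09668562 0.022     ] T [0.49169783 0.0948974  0.022     ]
[0.48303322 0.19102523 0.022     ] 0.09651753820336229 95.15051586055503
[0.48523365 0.1612537  0.022     ]
[0.48927245 0.13406197 0.022     ]
S [0.48146085 0.1838436  0.022     ]
S [0.48903154 0.16185092 0.022     ]
S [0.48999614 0.13818972 0.022     ]
```

>>> {"name": "step_arm", "arguments": {
  "motion": [
    [0,0,0.1,0,0,0,100],
    [0,0,0.1,0,0,0,100],
    [0,0,0.1,0,0,0,100],
    [0,0,0.1,0,0,0,100],
    [0,0,0.1,0,0,0,100],
    [0,0,0.1,0,0,0,100],
    [0,0,0.1,0,0,0,100],
    [0,0,0.1,0,0,0,100],
    [0,0,0.1,0,0,0,100],
    [0,0,0.1,0,0,0,100],
    [0,0,0.1,0,0,0,100],
    [0,0,0.1,0,0,0,100],
    [0,0,0.1,0,0,0,100],
    [0,0,0.1,0,0,0,100],
    [0,0,0.1,0,0,0,100],
    [0,0,0.07,0,0,0,100],
    [0,0,0,0,0,0,100]
  ]
}}

```text
time_s: 19.97
tool_pos: [0.475, 0.2372, 0.1301]
tcp_rot: [0.629, 0.222, 0.673, 0.321]
wrist_force: [-0.9, -0.0, 0.1]
opening: 0.085
```

```bash
python3 - <<'E'
from h import *
Q=[.4955,.113,.022]
go(Q,want(9,45),.012-.15); go(Q,want(9,45),.012)
E
```

```text
t 19.97 pos [0.475  0.2372 0.1301] op 0.085 F [-0.9 -0.   0.1] q [-0.124  0.521 -0.387  0.936  0.752  1.187]
target [0.5108 0.0166 0.1196] shift first-frame mm [-151.5 -164.6    1.8] rot [-0.0058  0.0003 -0.0056] min rows 5.5
t 19.97 pos [0.475  0.2372 0.1301] op 0.085 F [-0.9 -0.   0.1] q [-0.124  0.521 -0.387  0.936  0.752  1.187]
target [0.4942 0.1214 0.0135] shift first-frame mm [  -1.5 -165.5    1.8] rot [-0.0058  0.0003 -0.0056] min rows 4.0
```

>>> {"name": "step_arm", "arguments": {
  "motion": [
    [-0.0058,0,-0.0056,-18.9,-20.6,0.2,100],
    [0,0,0,-18.9,-20.6,0.2,100],
    [0,0,0,-18.9,-20.6,0.2,100],
    [0,0,0,-18.9,-20.6,0.2,100],
    [0,0,0,-18.9,-20.6,0.2,100],
    [0,0,0,-18.9,-20.6,0.2,100],
    [0,0,0,-18.9,-20.6,0.2,100],
    [0,0,0,-18.9,-20.6,0.2,100],
    [0,0,0,0,0,0,100],
    [0,0,0,20,0,0,100],
    [0,0,0,30,0,0,100],
    [0,0,0,30,0,0,100],
    [0,0,0,20,0,0,100],
    [0,0,0,0,0,0,100],
    [0,0,0,0,0,0,100]
  ]
}}

```text
time_s: 21.22
tool_pos: [0.5011, 0.0892, 0.0525]
tcp_rot: [0.631, 0.215, 0.672, 0.322]
wrist_force: [0.2, -1.2, 1.1]
opening: 0.0858
```

```bash
python3 - <<'E'
from h import *
Q=[.4955,.113,.022]
go(Q,want(9,45),.012)
grab('scene','s12'); crop('s12',190,140,330,260,5,'s12c');grab('top','t12'); crop('t12',180,180,290,270,6,'t12c')
E
```

```text
t 21.22 pos [0.5011 0.0892 0.0525] op 0.0858 F [ 0.2 -1.2  1.1] q [-0.38   0.731 -0.254  1.056  0.648  0.866]
target [0.4942 0.1214 0.0135] shift first-frame mm [50.8 -4.1 -1.8] rot [ 0.0064 -0.0015  0.0048] min rows 1.2
```

View pics/s12c.png

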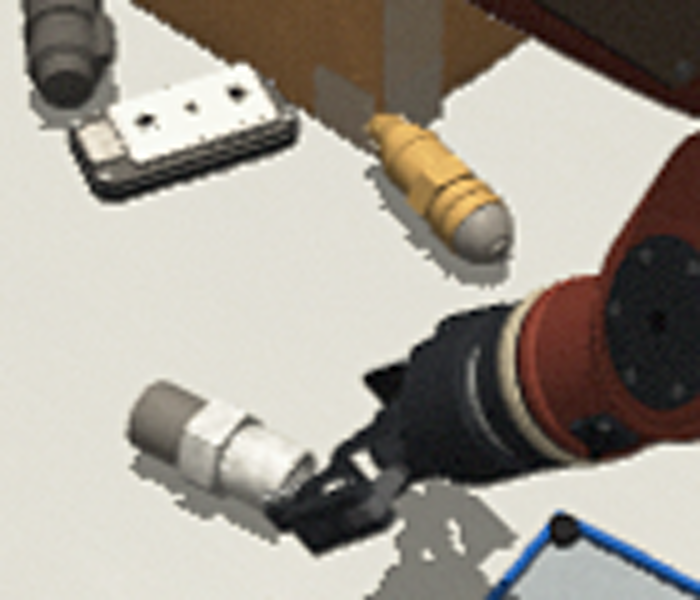

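View pics/t12c.png

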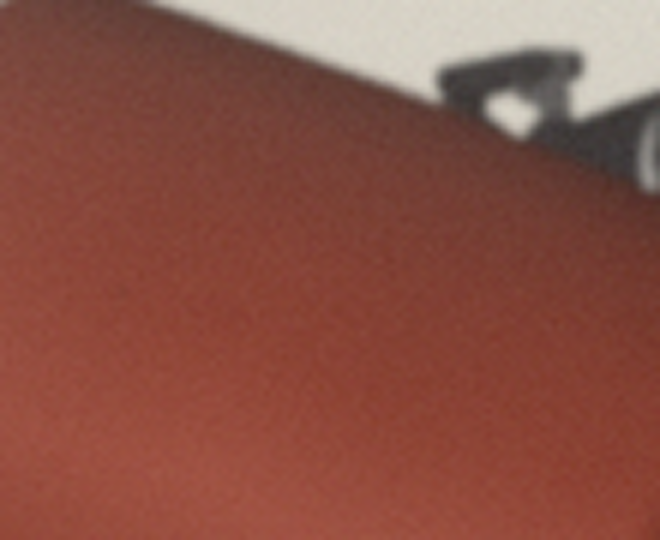

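>>> {"name": "step_arm", "arguments": {
  "motion": [
    [0.006,-0.001,0.005,12,-2.1,-0.9,100],
    [0,0,0,17,-2,-0.9,100],
    [0,0,0,12,0,0,100],
    [0,0,0,6,0,0,100],
    [0,0,0,3.5,0,0,100],
    [0,0,0,0,0,0,100],
    [0,0,0,0,0,0,100]
  ]
}}

```text
time_s: 21.9
tool_pos: [0.4959, 0.1197, 0.0146]
tcp_rot: [0.631, 0.219, 0.671, 0.321]
wrist_force: [-0.6, -0.2, 0.7]
opening: 0.0852
```

```bash
python3 - <<'E'
from h import *
Q=[.4955,.113,.022]
go(Q,want(9,45),.012)
grab('scene','s13'); crop('s13',200,190,290,260,8,'s13c')
E
```

```text
t 21.9 pos [0.4959 0.1197 0.0146] op 0.0852 F [-0.6 -0.2  0.7] q [-0.334  0.768 -0.317  0.923  0.676  0.925]
target [0.4942 0.1214 0.0135] shift first-frame mm [ 2.1  0.6 -1.4] rot [ 0.0006  0.0032 -0.0003] min rows 0.1
```

View pics/s13c.png

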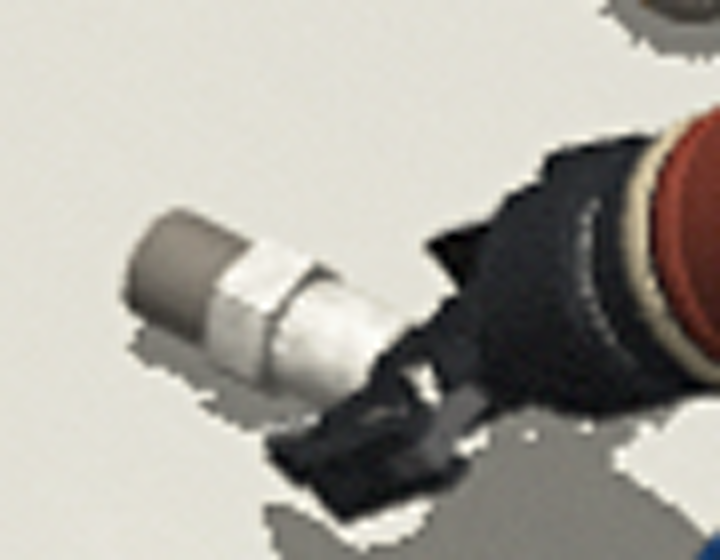

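>>> {"name": "step_arm", "arguments": {
  "motion": [
    [0,0,0,2,0.6,-1.4,100],
    [0,0,0,0,0,0,75],
    [0,0,0,0,0,0,60],
    [0,0,0,0,0,0,50],
    [0,0,0,0,0,0,40],
    [0,0,0,0,0,0,0],
    [0,0,0,0,0,0,0],
    [0,0,0,0,0,0,0],
    [0,0,0,0,0,0,0],
    [0,0,0,0,0,0,0],
    [0,0,0,0,0,0,0]
  ],
  "newtons": 70
}}

```text
time_s: 22.87
tool_pos: [0.4938, 0.1218, 0.0133]
tcp_rot: [0.631, 0.219, 0.671, 0.321]
wrist_force: [0.8, -3.2, 5.1]
opening: 0.0368
```

```bash
python3 - <<'E'
from h import *
Q=[.4955,.113,.022]
go(Q,want(9,45),.012)
grab('scene','s14'); crop('s14',200,190,290,260,8,'s14c')
E
```

```text
t 22.87 pos [0.4938 0.1218 0.0133] op 0.0368 F [ 0.8 -3.2  5.1] q [-0.331  0.767 -0.325  0.916  0.677  0.927]
target [0.4942 0.1214 0.0135] shift first-frame mm [-0.5 -0.2  0.3] rot [ 0.0002  0.0028 -0.001 ] min rows 0.0
```

View pics/s14c.png

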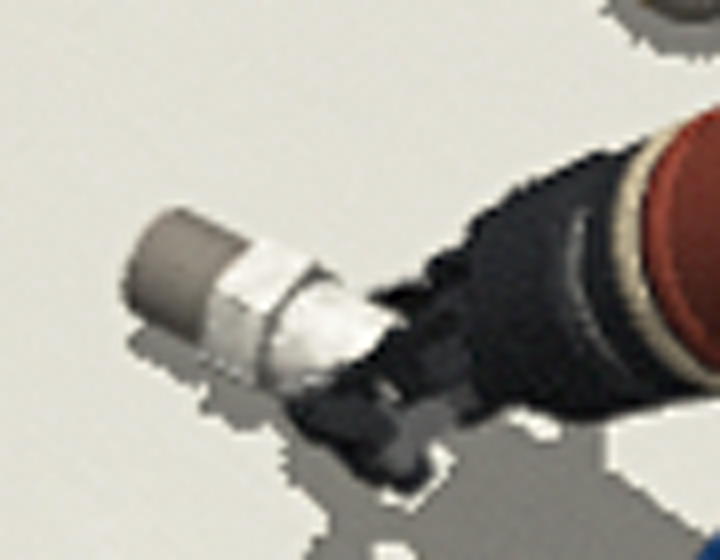

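>>> {"name": "step_arm", "arguments": {
  "motion": [
    [0,0,0,-7,7,0,0],
    [0,0,0,-11,11,0,0],
    [0,0,0,-17,17,0,0],
    [0,0,0,-17,17,0,0],
    [0,0,0,-17,17,0,0],
    [0,0,0,-12,12,0,0],
    [0,0,0,0,0,0,0],
    [0,0,0,0,0,0,0]
  ]
}}

```text
time_s: 23.58
tool_pos: [0.4936, 0.1215, 0.1278]
tcp_rot: [0.631, 0.218, 0.671, 0.321]
wrist_force: [-0.2, -0.7, -3.8]
opening: 0.0365
```

>>> {"name": "step_arm", "arguments": {
  "motion": [
    [0,0,-0.0785,0,0,0,0],
    [0,0,-0.0785,0,0,0,0],
    [0,0,-0.0785,0,0,0,0],
    [0,0,-0.0785,0,0,0,0],
    [0,0,-0.0785,0,0,0,0],
    [0,0,-0.0785,0,0,0,0],
    [0,0,-0.0785,0,0,0,0],
    [0,0,-0.0785,0,0,0,0],
    [0,0,-0.0785,0,0,0,0],
    [0,0,-0.0785,0,0,0,0],
    [0,0,-0.0785,0,0,0,0],
    [0,0,-0.0785,0,0,0,0],
    [0,0,-0.0785,0,0,0,0],
    [0,0,-0.0785,0,0,0,0],
    [0,0,-0.0785,0,0,0,0],
    [0,0,-0.0785,0,0,0,0],
    [0,0,-0.0785,0,0,0,0],
    [0,0,-0.0785,0,0,0,0],
    [0,0,-0.0785,0,0,0,0],
    [0,0,-0.0785,0,0,0,0]
  ]
}}

```text
time_s: 25.25
tool_pos: [0.4926, 0.1219, 0.1262]
tcp_rot: [0.672, -0.321, 0.63, -0.219]
wrist_force: [0.7, 0.7, -3.5]
opening: 0.0366
```

```bash
python3 - <<'E'
from h import *
go([.5143,-.0832,.125],want(9,-45))
grab('scene','s15'); crop('s15',170,90,310,250,4,'s15c');grab('top','t15'); crop('t15',150,180,290,270,5,'t15c')
E
```

```text
t 25.25 pos [0.4926 0.1219 0.1262] op 0.0366 F [ 0.7  0.7 -3.5] q [ 0.525  0.637 -0.18   1.1   -0.722  2.071]
target [ 0.5143 -0.0832  0.125 ] shift first-frame mm [ 146.8 -144.6  -10.5] rot [-0.0008 -0.0005  0.0015] min rows 5.0
```

View pics/s15c.png

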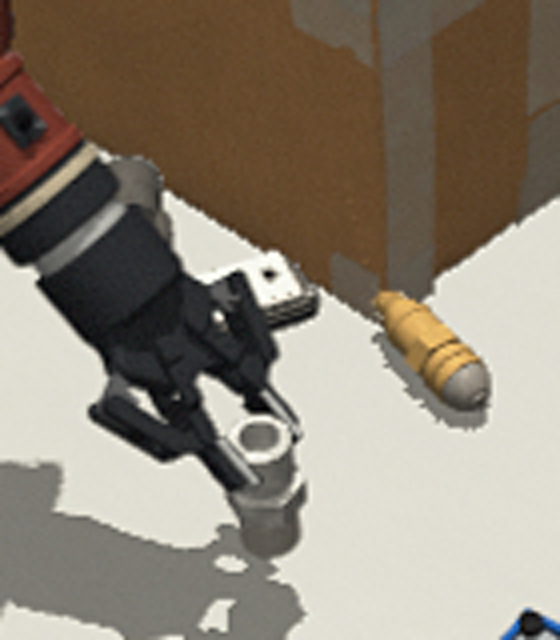

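View pics/t15c.png

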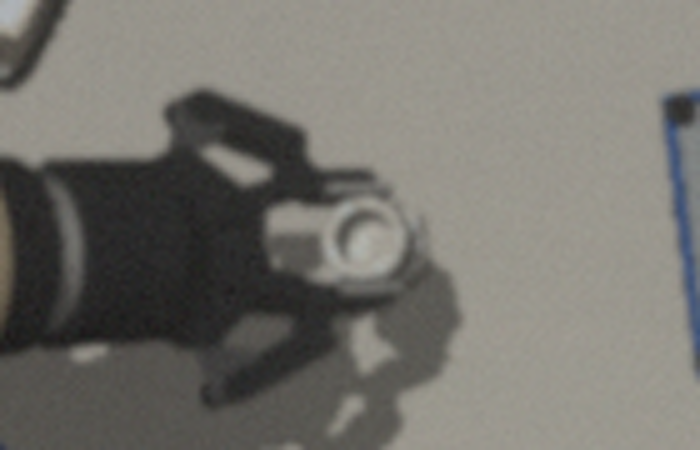

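```bash
python3 - <<'E'
from h import *
S,T=load('s15'),load('t15')
p,e=tri(S,(170+262/4,90+437/4),T,(150+368/5,180+238/5)); t=r.sense()['tool_pos']; print(p,e,(p-t)*1000)
# hex bottom thread centre in scene for tilt
print(proj(S,p),proj(S,p-[0,0,.094]), 'bottom edge seen', 170+270/4,90+562/4)
print(proj(S,p-[0,0,.094]+[-.019*.6,-.019*.8,0]))
E
```

```text
[0.49013119 0.12479017 0.15239649] 0.0058810939663239675 [-1.30182762  2.35652246 28.36111787]
[234.26317901 199.40282205] [237.15941335 224.74456469] bottom edge seen 237.5 230.5
[238.41545614 230.49659963]
```

>>> {"name": "step_arm", "arguments": {
  "motion": [
    [0,0,0,8,-8,-0.5,0],
    [0,0,0,14,-14,-1,0],
    [0,0,0,17,-17,-1,0],
    [0,0,0,17,-17,-1,0],
    [0,0,0,17,-17,-1.5,0],
    [0,0,0,17,-17,-1.5,0],
    [0,0,0,17,-16,-1.5,0],
    [0,0,0,17,-16,-1.5,0],
    [0,0,0,13,-13,-1,0],
    [0,0,0,8,-8,0,0],
    [0,0,0,0,0,0,0],
    [0,0,0,7,7,0,0],
    [0,0,0,9,9,0,0],
    [0,0,0,7,7,0,0],
    [0,0,0,0,0,0,0],
    [0,0,0,0,0,0,0]
  ]
}}

```text
time_s: 26.68
tool_pos: [0.514, -0.0806, 0.0924]
tcp_rot: [0.673, -0.32, 0.631, -0.218]
wrist_force: [0.4, -0.3, -3.2]
opening: 0.0364
```

```bash
python3 - <<'E'
from h import *
go([.5143,-.0832,.0735],want(9,-45))
grab('scene','s16'); crop('s16',270,210,370,310,7,'s16c');grab('top','t16'); crop('t16',270,190,370,260,7,'t16c')
E
```

```text
t 26.68 pos [ 0.514  -0.0806  0.0924] op 0.0364 F [ 0.4 -0.3 -3.2] q [ 0.148  0.506 -0.535  0.522 -0.783  1.56 ]
target [ 0.5143 -0.0832  0.0735] shift first-frame mm [15.2 11.5 -0.1] rot [-0.0004 -0.0007 -0.0023] min rows 0.5
```

View pics/s16c.png

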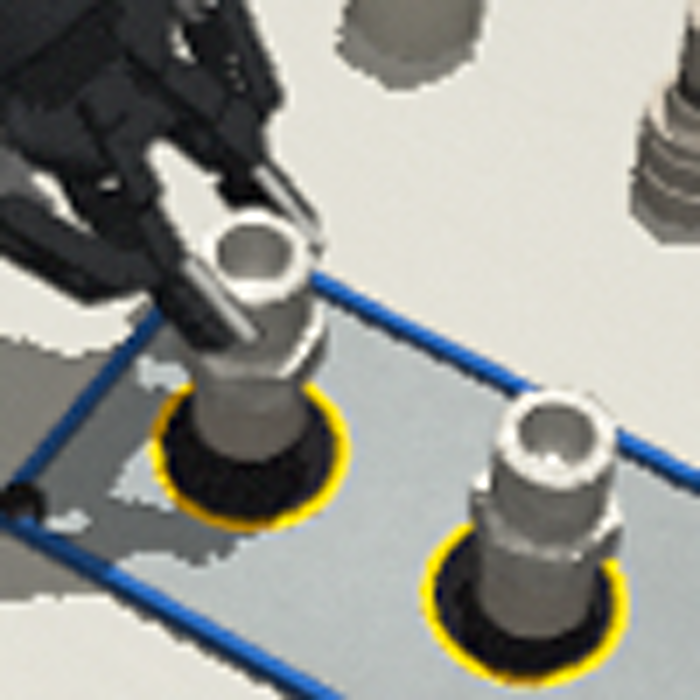

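View pics/t16c.png

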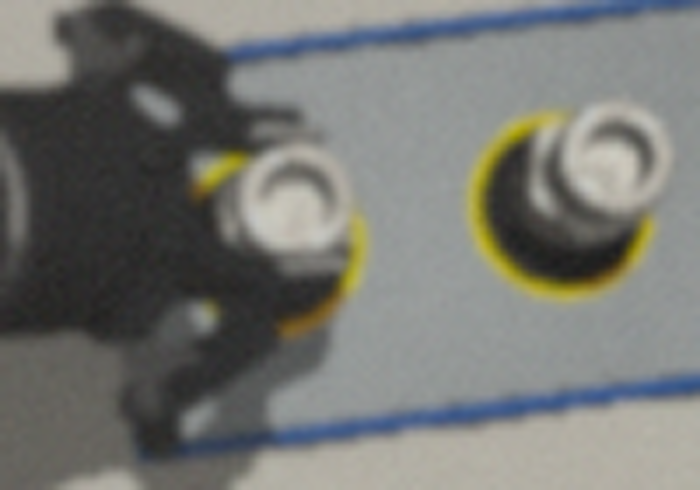

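```bash
python3 - <<'E'
from h import *
S,T=load('s16'),load('t16')
print('S bottom',onz(S,305.9,269.0,.0235),'S top',onz(S,270+255/7,210+257/7,.1175),'T top',onz(T,270+295/7,190+203/7,.1175))
print('ref top S',onz(S,270+556/7,210+440/7,.098),'T',onz(T,270+613/7,190+157/7,.098), 'ring M S .527,-.1848 T .5236,-.1824')
E
```

```text
S bottom [ 0.51598956 -0.07621562  0.0235    ] S top [ 0.51206749 -0.07805901  0.1175    ] T top [ 0.50943551 -0.07281188  0.1175    ]
ref top S [ 0.52879511 -0.18831705  0.098     ] T [ 0.52643716 -0.18356138  0.098     ] ring M S .527,-.1848 T .5236,-.1824
```

>>> {"name": "step_arm", "arguments": {
  "motion": [
    [0,0,0,4.9,3.1,0,0],
    [0,0,0,4,4,0,0],
    [0,0,0,2.5,2.5,0,0],
    [0,0,0,1,1,0,0],
    [0,0,0,0,0,0,0],
    [0,0,0,0,0,0,0]
  ]
}}

```text
time_s: 27.28
tool_pos: [0.5148, -0.0823, 0.077]
tcp_rot: [0.673, -0.32, 0.63, -0.219]
wrist_force: [0.2, 0.9, -3.2]
opening: 0.0368
```

>>> {"name": "step_arm", "arguments": {
  "motion": [
    [0,0,0,0.7,0.7,0,0],
    [0,0,0,0.7,0.7,0,0],
    [0,0,0,0,0,0,0],
    [0,0,0,0,0,0,0]
  ]
}}

```text
time_s: 27.62
tool_pos: [0.5151, -0.0824, 0.0756]
tcp_rot: [0.673, -0.32, 0.63, -0.219]
wrist_force: [-0.1, 0.7, 1.8]
opening: 0.0367
```

```bash
python3 - <<'E'
from h import *
go([.5143,-.0832,.0735],want(9,-45))
grab('scene','s17'); crop('s17',270,210,370,310,7,'s17c')
E
```

```text
t 27.62 pos [ 0.5151 -0.0824  0.0756] op 0.0367 F [-0.1  0.7  1.8] q [ 0.145  0.534 -0.548  0.475 -0.784  1.556]
target [ 0.5143 -0.0832  0.0735] shift first-frame mm [ 2.  1. -1.] rot [-0.0028  0.0006 -0.001 ] min rows 0.1
```

View pics/s17c.png

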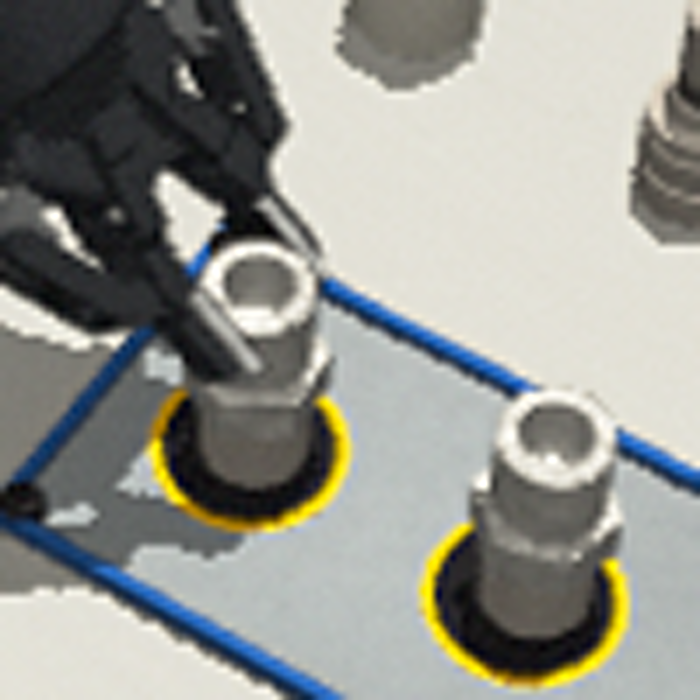

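>>> {"name": "step_arm", "arguments": {
  "motion": [
    [0,0,0,0,0,0,46],
    [0,0,0,0,0,0,50],
    [0,0,0,0,0,0,56],
    [0,0,0,0,0,0,70],
    [0,0,0,0,0,0,90],
    [0,0,0,0,0,0,100],
    [0,0,0,0,0,0,100],
    [0,0,0,-10,0,0,100],
    [0,0,0,-20,0,0,100],
    [0,0,0,-30,0,0,100],
    [0,0,0,-30,0,0,100],
    [0,0,0,-30,0,0,100],
    [0,0,0,-30,0,0,100],
    [0,0,0,-30,-10,0,100],
    [0,0,0,-30,-20,0,100],
    [0,0,0,-20,-20,0,100],
    [0,0,0,0,0,0,100],
    [0,0,0,0,0,0,100]
  ]
}}

```text
time_s: 29.17
tool_pos: [0.4956, 0.0436, 0.2746]
tcp_rot: [0.674, -0.319, 0.629, -0.219]
wrist_force: [-0.2, -0.2, -1.0]
opening: 0.0857
```

```bash
python3 - <<'E'
from h import *
go([.5143,-.0832,.0735],want(9,-45))
grab('scene','s18'); crop('s18',265,230,425,350,4.8,'s18c');grab('top','t18'); crop('t18',275,175,425,265,5,'t18c')
S,T=load('s18'),load('t18')
E
```

```text
t 29.17 pos [0.4956 0.0436 0.2746] op 0.0857 F [-0.2 -0.2 -1. ] q [ 0.393  0.389 -0.157  1.25  -0.756  1.9  ]
target [ 0.5143 -0.0832  0.0735] shift first-frame mm [232.9  50.9  -2.2] rot [-0.0043  0.0026 -0.0026] min rows 5.8
```

View pics/s18c.png

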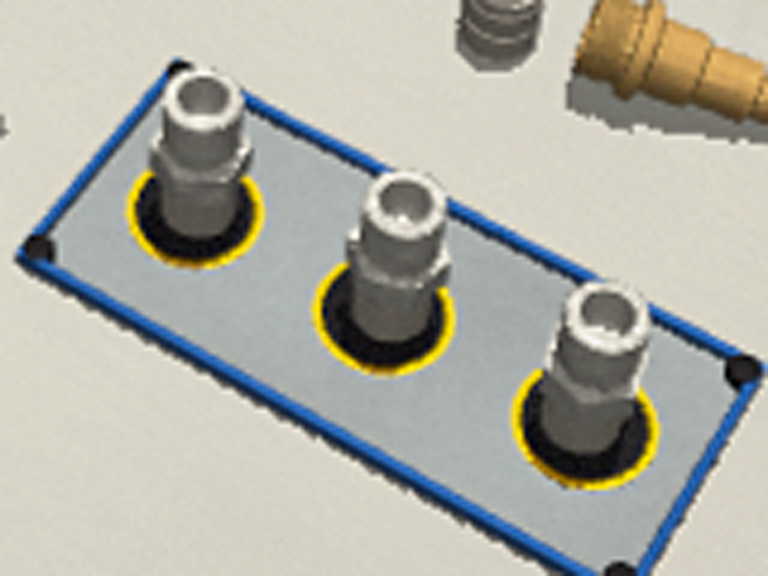

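View pics/t18c.png

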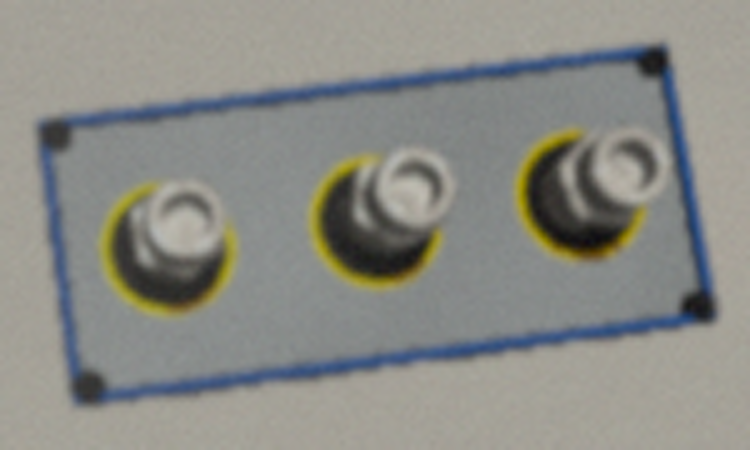

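View pics/s18.png

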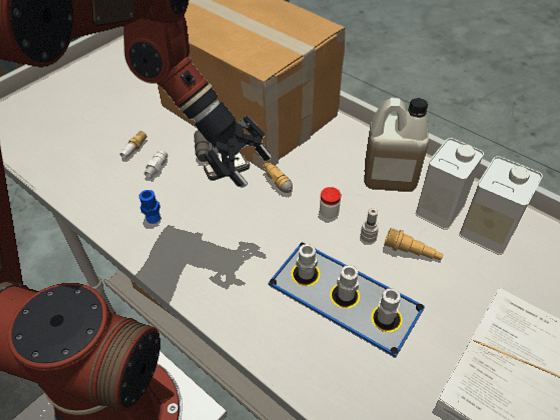

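All three stand upright, with their tops at scene crop pixels (203,95), (404,202) and (607,312). I'll check them numerically before handing in.

```bash
python3 - <<'E'
from h import *
S,T=load('s18'),load('t18')
L=np.array([.513,-.0748]);M=np.array([.5252,-.1837]);R=np.array([.5378,-.2935])
for n,s,t,g in (('L',(203,96),(183,220),L),('M',(404,203),(413,188),M),('R',(607,312),(628,168),R)):
    a=onz(S,265+s[0]/4.8,230+s[1]/4.8,.098)[:2]; b=onz(T,275+t[0]/5,175+t[1]/5,.098)[:2]
    print(n,((a+b)/2).round(4),'minus ring mm',(((a+b)/2-g)*1000).round(1), 'z',tri(S,(265+s[0]/4.8,230+s[1]/4.8),T,(275+t[0]/5,175+t[1]/5))[0][2].round(3))
# change in middle-adapter and bystander regions
for a,b,bx in (('scene0','s18',(330,262,362,312)),('top0','t18',(335,195,372,236)),('top0','t18',(180,130,400,170)),('scene0','s18',(260,150,450,260))):
    u0,v0,u1,v1=bx; d=np.abs(cv2.imread(f'pics/{a}.png')[v0:v1,u0:u1].astype(int)-cv2.imread(f'pics/{b}.png')[v0:v1,u0:u1]).max(2); print(bx,'mean',d.mean().round(1),'frac>60',(d>60).mean().round(4))
E
```

```text
L [ 0.515  -0.0751] minus ring mm [ 2.  -0.3] z 0.099
M [ 0.5278 -0.1853] minus ring mm [ 2.6 -1.6] z 0.097
R [ 0.5373 -0.2899] minus ring mm [-0.5  3.6] z 0.099
(330, 262, 362, 312) mean 7.1 frac>60 0.0
(335, 195, 372, 236) mean 20.1 frac>60 0.0
(180, 130, 400, 170) mean 22.4 frac>60 0.0
(260, 150, 450, 260) mean 9.5 frac>60 0.0129
```

```bash
python3 - <<'E'
from h import *
crop('s18',365,280,415,340,10,'Rz'); crop('s18',323,275,368,320,10,'Mz'); crop('t18',372,190,416,235,12,'Rt')
a=cv2.imread('pics/Rz.png');b=cv2.imread('pics/Mz.png');c=cv2.imread('pics/Rt.png')
H=600;o=np.zeros((H,500+10,3),'uint8');o[:600,:500]=a;cv2.imwrite('pics/Rz.png',o)
E
```

```text
(no output)
```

View pics/Rz.png

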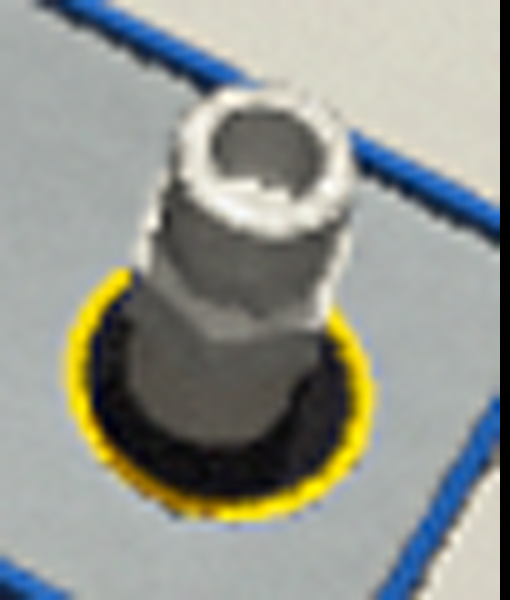

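View pics/Rt.png

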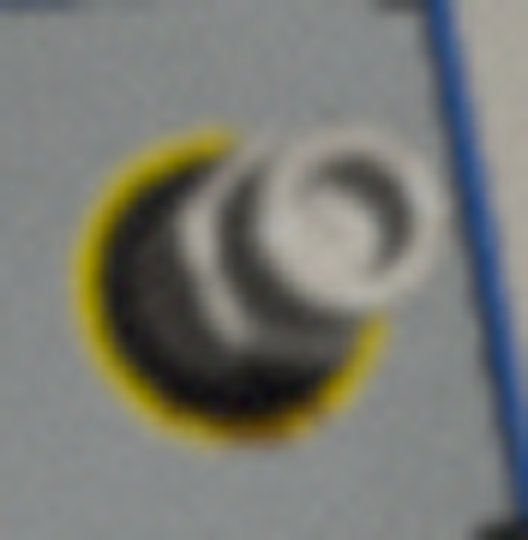

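View pics/Mz.png

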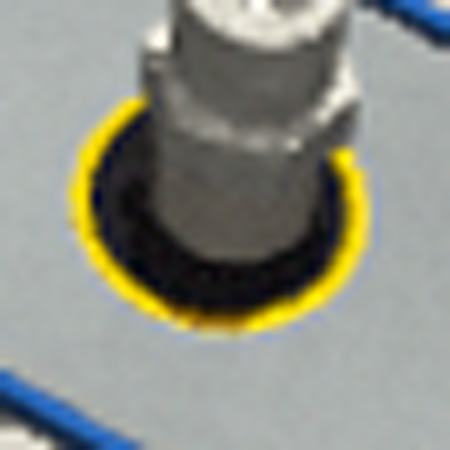

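```bash
python3 - <<'E'
from h import *
S,T=load('s18'),load('t18')
# bore-ring outer rim ellipse fits: bright rim mask at top
def rim(d,box,lo):
    u0,v0,u1,v1=box; k=8
    im=cv2.resize(cv2.cvtColor(d['frame'][v0:v1,u0:u1],cv2.COLOR_RGB2GRAY),None,fx=k,fy=k,interpolation=cv2.INTER_CUBIC)
    m=(im>lo).astype('uint8'); n,lab,st,c=cv2.connectedComponentsWithStats(m); i=1+np.argmax(st[1:,4])
    h=cv2.convexHull(np.argwhere(lab==i)[:,::-1].astype(np.int32)); e=cv2.fitEllipse(h)
    return ((e[0][0]+.5)/k-.5+u0,(e[0][1]+.5)/k-.5+v0),np.array(e[1])/k
B={'L':((297,243,318,262),(303,209,322,228)),'M':((338,264,360,284),(348,203,368,222)),'R':((380,286,402,308),(390,198,411,218))}
G={'L':[.513,-.0748],'M':[.5252,-.1837],'R':[.5378,-.2935]}
for lo in (150,165,180):
  for n in B:
    try:
        s=rim(S,B[n][0],lo); t=rim(T,B[n][1],lo-10)
        a=onz(S,*s[0],.098)[:2]; b=onz(T,*t[0],.098)[:2]; p=(a+b)/2
        print(lo,n,np.round(s[0],1),s[1].round(1),np.round(t[0],1),t[1].round(1),'S',a.round(4),'T',b.round(4),'d',((p-G[n])*1000).round(1))
    except Exception as e: print(n,e)
E
```

```text
150 L [306.5 250.5] [14.8 28.2] [315.1 216.9] [20.6 27.8] S [ 0.5155 -0.0762] T [ 0.5171 -0.082 ] d [ 3.3 -4.3]
150 M [356.5 273.4] [20.  56.5] [356.7 210.7] [15.6 19.5] S [ 0.5379 -0.2012] T [ 0.5305 -0.1817] d [ 9.  -7.7]
150 R [399.2 296.4] [22.  56.4] [401.2 207.3] [15.  16.6] S [ 0.5481 -0.306 ] T [ 0.5374 -0.2899] d [ 4.9 -4.5]
165 L [306.5 250.5] [14.5 28.2] [311.7 218. ] [14.5 15.5] S [ 0.5156 -0.0762] T [ 0.5147 -0.0738] d [ 2.2 -0.2]
165 M [346.7 271.1] [17.6 29.4] [357.7 211.4] [14.5 14.9] S [ 0.5288 -0.1809] T [ 0.5288 -0.1841] d [3.6 1.2]
165 R [399.4 296.4] [22.  56.1] [401.2 207.7] [13.9 14.5] S [ 0.5484 -0.3064] T [ 0.5363 -0.2899] d [ 4.6 -4.6]
180 L [308.4 248.6] [14.1 21.2] [311.1 220.8] [ 7.7 12.1] S [ 0.5227 -0.0761] T [ 0.5079 -0.0723] d [2.3 0.6]
180 M [350.5 269.8] [16.9 20.9] [355.6 212. ] [ 8.6 13.2] S [ 0.5372 -0.1852] T [ 0.5276 -0.1788] d [7.2 1.7]
180 R [393.4 293.1] [18.7 22.5] [399.4 210.3] [ 6.1 10.9] S [ 0.5472 -0.292 ] T [ 0.5302 -0.2851] d [0.9 4.9]
```

```bash
python3 - <<'E'
from h import *
s=r.sense(); print(np.abs(s['qvel']).max(), s['wrist_force'], s['time_s']); print(r.hand_in())
E
```

```text
0.013234870279708148 [ 0.18318463 -0.94814301  0.12670008] 29.2667
the job is handed in; nothing more can be done
None
```

I moved both adapters into the tray and handed the job in at 29.3 s; no verdict came back. In the last pictures all three stand upright with the bore up, and their tops measure 97–99 mm high.

- **adapter_up:** I lifted it from above by its smooth barrel and stood it in the right ring.
- **adapter_inv:** I gripped it by the threaded end, lifted it, laid it on its side on the bare table and let go. It settled on a flat. I then took it again by the barrel and stood it threaded end down in the left ring.
- **Laying it down:** The hexagon met the table a few degrees off its flat, so I felt about 20 N on contact. It then rocked roughly 1–2 mm onto the flat as I released it.

**Centring:**

| Adapter | Offset from its ring centre (x, y) |
|---|---|
| Left | about +2, 0 mm |
| Middle (not touched) | about +2.6, −1.6 mm |
| Right | about 0, +3.6 mm |

- **The two cameras disagree:** They differ by 3–6 mm, so these offsets are rough. The right-hand adapter may be 4–5 mm off centre, but it is well inside its ring, so I left it.
- **Failed check:** An automatic fit of the bore rims worked in the top view but was unreliable in the scene view. There I used points picked by eye.
- **Other things:** The middle adapter looks unchanged between the first and last pictures. The scene-view strip covering the jar and part of the valve showed a 1.3% change. I put that down to the arm and its shadow, and saw nothing there that had moved.

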